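# Clear the toaster's catch tray into the bread crate

## Robot

A 6-joint arm with a two-finger parallel gripper is mounted at the origin on a cart in front of the work surface, level with it; the furniture and walls round the work are solid. World frame = base frame: x ahead of the robot, y to its left, z up, the work surface at z = 0. Lengths are in mm, angles in rad, forces in N, time in s.
With the tool pointing down it reaches from about 375 to 925 mm from the base axis. Payload 5.7 kg.
Tool frame: the origin (TCP) lies midway between the tips of the shut fingers; the grasp point (between the pads) lies 19 mm behind it; z points along the fingers, y is the line along which they close (so a half turn about z gives the same grasp; the last joint's range is limited). The gripper opens to 88 mm and grips with 3 to 60 N. Pads are 20 mm wide; open, the fingers measure 115 mm over their backs; the gripper's body (75 mm by 178 mm) begins 61 mm behind the grasp point.
Start: joints at [1.053, 0.359, 1.51, -0, 1.272, -0.115], TCP at [235.187, 551.95, 222.623] pointing down, gripper open.
Joint ranges: [-2.97, 2.97], [-1.01, 2.36], [0.21, 2.38], [-0.96, 4.11], [0.2, 2.71], [-2.98, 2.98]. Speed limits (rad/s): [2.39, 2.39, 3.14, 3.14, 3.14, 3.14].

## Interface

Orientations are given as a unit quaternion [w, x, y, z].
In Python, from plant import r gives the robot as it stands. The module is installed in compiled form; this text tells all that it offers.
- The arm moves only by the tool arm_command, never from a script. Its arguments are lists of equal length, an entry for each row: "delta_pos": the shift along the tool's x, y, z in mm, a list of three; "delta_rot": the turn, a rotation vector about the tool's x, y, z in degrees, a list of three; "gripper": the opening, from 0 (shut) to 1 (fully open). A call has 1 to 12 rows; each row is the pose to reach, as a shift and turn from the pose commanded when the call began, along the tool's axes at that moment; what a row does not reach only later rows make up. A row lasts 1/10 s, in which the tool goes at most 50 mm and 8.59 degrees, less where a joint would pass 70% of its speed; a pose out of reach is approached as far as the arm can. A call with a gripper value outside its range is refused whole. The fingers move at their own pace and stop on an object; "grip_force" is the grip in N (left out, the last holds). Time passes only in rows, so rows that repeat a pose let the fingers close. It gives the time, the measured TCP pose, the force, the opening and the grip force at its end, in the units of the state.
- r.get_state(): the state, without advancing time (a new reading comes with each control period).
- r.grab_frame(name): name is "side" or "top"; returns a dict with "image" (420x560x3 uint8, blue, green, red), "fx", "fy", "cx", "cy" (pixels), "rvec" (rotation vector, rad) and "tvec" (3), from world to camera coordinates, as OpenCV has them. Camera axes: x right, y down, z forward; pixel columns grow to the right and rows downward; lengths in mm; the calibration is good to about 2 mm. A picture is of the moment at which its call begins. There is no depth.
- r.finish_job(): hands the job in; it is judged then, once.
The state is a dict: "time_s": time; "joint_positions": joint angles; "qvel": joint speeds; "effort": joint torques, N m; "tool_pos": TCP position; "eef_rot": TCP orientation; "force": force on the tool from outside, world axes, zero at the start; "wrist_torque": the same for the moment, N m; "gripper_width": finger opening in mm; "grip_force": force on a finger pad.
Only numpy, scipy, OpenCV 4.12 (cv2) and the standard library are available. Lean on these libraries where they do the work, as an engineer would, in place of code of your own. Each camera call takes 0.05 s, during which the arm holds its last target. There are 200 camera calls.

## Task

The toaster is finished: first turn its dial back to the standby mark (the long mark with a ring), before anything is taken out. Then collect everything from its catch tray into the bread crate: the two slices lie flat, one on the other, in the longer bay, and the round muffin lies flat in the shorter bay. Leave the moka pot, the drinking glass and the flat tin standing where they are.

Things in the scene. Friction and masses are not known exactly. Their poses are not given: they have to be found in the camera images.
- toaster: fixed steel conveyor toaster, 270 wide (y), 245 deep (x), 315 high; origin at the centre of its underside, front toward its own -x. The catch tray lies in its open mouth, under an overhanging hood, between side walls (inner faces at y = +-124). In front of the hood the tray's side walls and front lip (outer face at x = -147) are only 46 high
- hood_edge (a point): middle of the hood's lower front edge, 198 above the worktop; the edge runs along the toaster's y over its whole width, above the middle of the slices. Above it the front is upright for 26, then slopes up and back at 40 degrees: the control panel, with the dial at its middle
- catch_tray: fixed steel sheet inside the toaster's mouth, sloping up and away from the robot at 22 degrees; origin at the middle of its foot on its upper surface (9 behind the outer face of the front lip, 20 above the worktop), x up the slope, y along the front, z square to the sheet. 246 wide between side walls; the front lip stands at its foot, rising about 26 above it
- dial (a joint): angle of the dial on the control panel in rad, 0 to 4.2, growing clockwise as seen from in front of the panel. The standby mark, a longer and thicker tick with a small ring at its outer end, on the left of the scale, is at 0.60; the nine short ticks are browning settings, from 1.2 to 3.6 in steps of 0.3
- dial_grip (a point): middle of the dial's grip bar, on its axis, 22 above the panel; turns with the dial: x along the bar toward its white pointer line, z out of the panel along the axis. Bar 44 long (x), 13 wide (y), 26 high, from 7 to 33 above the panel, standing on a 55 diameter skirt 9 high
- slice_a: slice of toast in the shape of a tin loaf, 84 long (x), 58 wide (y; 62 over the two round lobes of its +x end), 13 thick, about 35 g, lying on the catch tray; origin at the centre of its underside, z square to its face. The muffin may lie on it
- slice_b: the other slice of toast, the same as slice_a, beside it
- muffin: round toasted muffin, 66 diameter, 24 thick; origin at the centre of its underside, z along its axis. It lies on top of one of the slices
- crate: loose wooden bread crate without lid, 206 (x) x 140 (y) x 52 high, 0.9 kg, two open bays, floor 8 above its underside, walls 8 thick (the one between the bays 42 high); origin at the centre of its underside
- slice_bay (a point): centre of the floor of the longer bay, 104 (x) x 124 (y), at the crate's -x end
- muffin_bay (a point): centre of the floor of the shorter bay, 78 (x) x 124 (y), at the crate's +x end
- moka_pot: bystander: aluminium moka pot, 98 x 155 x 174; origin at the centre of its underside
- glass: bystander: drinking glass, 83 diameter, 94 high; origin at the centre of its underside
- tin: bystander: flat tin, 86 diameter, 40 high; origin at the centre of its underside

How it is judged (in metres and radians):
On the way:
1. the dial stands at the standby mark while the slices and the muffin still lie in the tray (value of joint dial between 0.47 and 0.73 rad and distance of each of slice_a, slice_b, muffin from where it was at the start of the episode below 0.03 m), for 0.2 s.
At the end, for the whole second after the job is handed in: The dial is within 0.13 rad of the standby mark (0.60). Both slices lie flat (within 0.12 rad of the crate's floor), one on the other, in the longer bay, and the muffin lies flat on the floor of the shorter bay, all at rest; the crate stands level (value of joint dial between 0.47 and 0.73 rad and x of slice_a in the frame of slice_bay between -0.03 and 0.03 m and y of slice_a in the frame of slice_bay between -0.04 and 0.04 m and z of slice_a in the frame of slice_bay between -0.004 and 0.018 m and angle between the z axis of each of slice_a, slice_b, muffin and the z axis of crate, either way round below 0.12 rad and linear speed of each of slice_a, slice_b, muffin below 0.02 m/s and x of slice_b in the frame of slice_bay between -0.03 and 0.03 m and y of slice_b in the frame of slice_bay between -0.04 and 0.04 m and z of slice_b in the frame of slice_bay between -0.004 and 0.018 m and x of muffin in the frame of muffin_bay between -0.03 and 0.03 m and y of muffin in the frame of muffin_bay between -0.04 and 0.04 m and z of muffin in the frame of muffin_bay between -0.004 and 0.006 m and angle between crate's own z axis and vertical below 0.05 rad); the robot touches nothing.
It fails at once if the moka pot is pushed more than 3 cm or tipped (distance of moka_pot from where it was at the start of the episode above 0.03 m or angle between moka_pot's own z axis and vertical above 0.3 rad).
It fails at once if the glass is pushed more than 3 cm or tipped (distance of glass from where it was at the start of the episode above 0.03 m or angle between glass's own z axis and vertical above 0.3 rad).
It fails at once if the flat tin is pushed more than 3 cm or tipped (distance of tin from where it was at the start of the episode above 0.03 m or angle between tin's own z axis and vertical above 0.3 rad).
It also fails if it takes over 72 s, if anything falls off the work surface, if the arm or the gripper's body presses on something with over 40 N, if the wrist force passes 120 N, or if a joint passes its speed limit or range.

## Working session

There is one attempt and no reset: what is moved stays moved. The work goes in short steps, Python scripts to look and compute and a tool call to move; the robot and the scene stay as the last step left them, time stands still between calls to the robot, and variables do not carry over. Pictures are saved under pics/ and viewed, at most 10 in all, crops included, and the job is handed in when it is done.

Besides the shell and the picture viewer there is one more tool, called after "Emit:" by a JSON object that holds its "fn" and its "kwargs", one argument or row to a line. arm_command: Moves the arm, as the interface text tells. Its arguments: {"type":"object","properties":{"delta_pos":{"type":"array"},"delta_rot":{"type":"array"},"gripper":{"type":"array"},"grip_force":{"type":"number"}},"required":["delta_pos","delta_rot","gripper"]}

```bash
mkdir -p pics; ls
python3 - <<'E'
from plant import r
import cv2,pickle
s=r.get_state();print(s['time_s'],s['tool_pos'],s['eef_rot'],s['gripper_width'])
for n in('side','top'):
    f=r.grab_frame(n);pickle.dump(f,open(n+'0.pkl','wb'))
    cv2.imwrite(f'pics/{n}0.png',cv2.resize(f['image'],(784,588),interpolation=cv2.INTER_CUBIC))
    R=cv2.Rodrigues(f['rvec'])[0];print(n,f['fx'],f['cx'],f['cy'],(-R.T@f['tvec'].reshape(3)).round(),R[2].round(2))
E
```

```text
pics
0.0 [234.84806178 551.38560773 221.8207067 ] [-2.85908196e-04  2.00025431e-01  9.79790280e-01 -8.67760967e-04] 87.83765183862288
side 495.5623144368639 279.953495574055 214.7182675146263 [  329. -1087.   944.] [ 0.16  0.82 -0.56]
top 457.1538339166428 278.3575724525991 217.52263382157136 [ 406.  -63. 1488.] [ 0.11  0.04 -0.99]
```

View pics/side0.png

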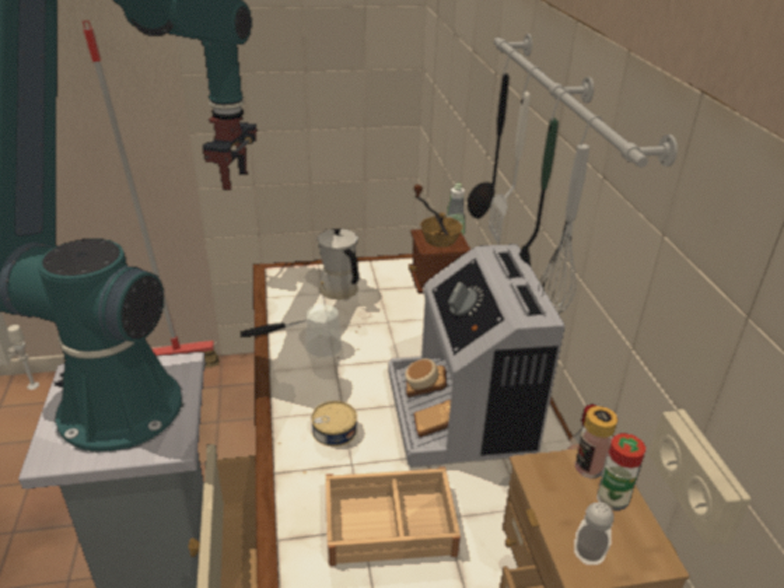

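View pics/top0.png

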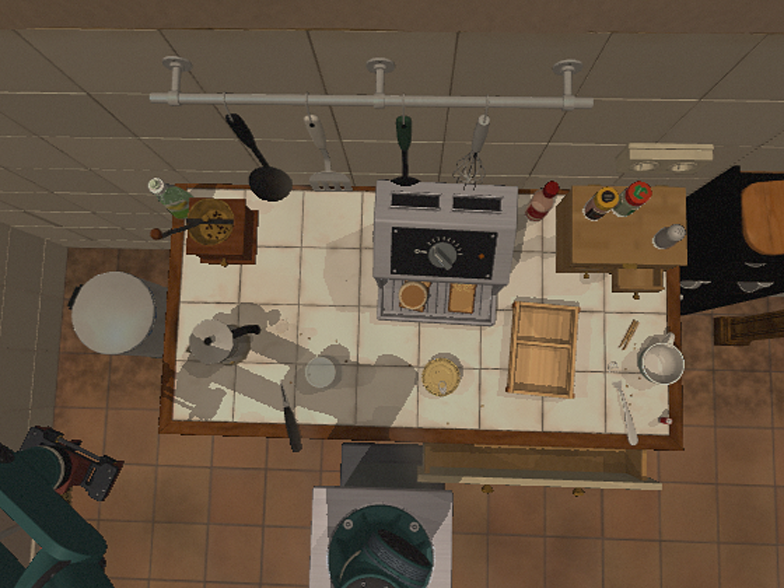

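Both views show the toaster at about (445,255) in the top view. Its dial is at (443,255), the muffin lies on the left slice at (412,296), and the bare slice is at (461,297). The crate is at (543,348) with its longer bay nearer the robot, the tin at (441,376), the glass at (320,371) and the moka pot at (212,341). Next I'll look at crops.

Run:
```python
import cv2,pickle,numpy as np
t=pickle.load(open('top0.pkl','rb'))['image'];s=pickle.load(open('side0.pkl','rb'))['image']
# top crop cols 262-422, rows 125-245 x5
cv2.imwrite('pics/tc.png',cv2.resize(t[125:245,262:422],(800,600),interpolation=cv2.INTER_CUBIC))
cv2.imwrite('pics/sc.png',cv2.resize(s[170:335,265:415],(545,600),interpolation=cv2.INTER_CUBIC))
```

```text
(no output)
```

View pics/tc.png

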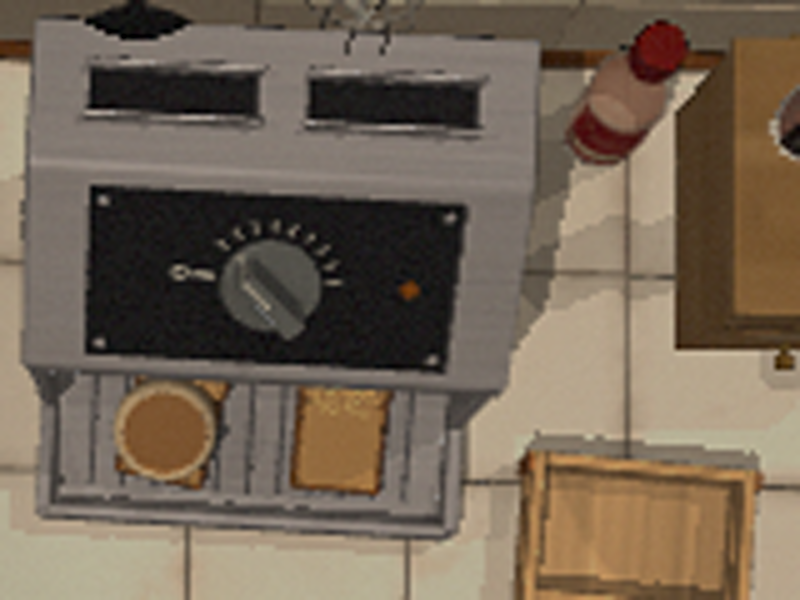

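View pics/sc.png

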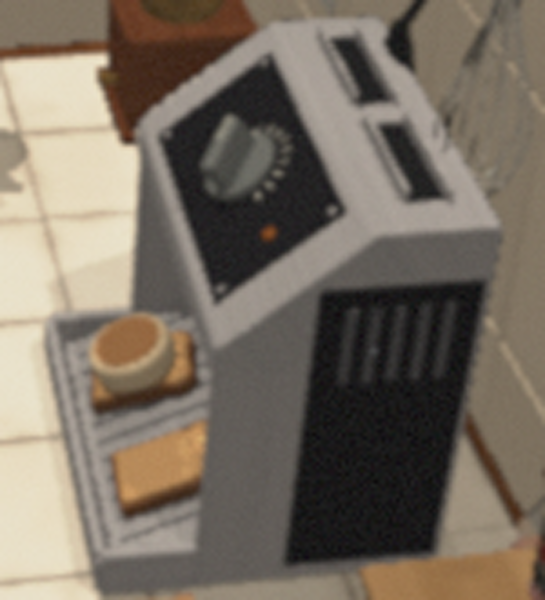

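The top crop puts the dial centre at about (268,285), standby tick and ring at (190,272), nine ticks from (222,245) to (335,282), the muffin at (166,428) and the bare slice at (340,440). Next I'll fit the poses.

```bash
cat > h.py <<'E'
import numpy as np,cv2,pickle
from scipy.optimize import least_squares
def cam(f): return (np.array([[f['fx'],0,f['cx']],[0,f['fy'],f['cy']],[0,0,1.]]),np.array(f['rvec'],float).reshape(3),np.array(f['tvec'],float).reshape(3))
T=cam(pickle.load(open('top0.pkl','rb')));S=cam(pickle.load(open('side0.pkl','rb')))
def proj(c,P): return cv2.projectPoints(np.atleast_2d(np.array(P,float)),c[1],c[2],c[0],None)[0][:,0]
def ray(c,p):
    R=cv2.Rodrigues(c[1])[0];o=-R.T@c[2];d=R.T@np.linalg.inv(c[0])@np.array([p[0],p[1],1.]);return o,d
def onplane(c,p,q,n):
    o,d=ray(c,p);return o+d*(np.dot(np.array(q)-o,n)/np.dot(d,n))
def tw(x,y,a,P):
    P=np.atleast_2d(np.array(P,float));c,s=np.cos(a),np.sin(a);return P@np.array([[c,-s,0],[s,c,0],[0,0,1]]).T+[x,y,0]
tc=lambda u,v:(262+u/5-.4,125+v/5-.4)
sc=lambda u,v:(265+u/3.636-.36,170+v/3.636-.36)
full=lambda u,v:(u/1.4-.14,v/1.4-.14)
E
python3 - <<'E'
from h import *
def model(p):
    x,y,a,h=p;e=h+91/np.tan(np.radians(40))
    F=[(T,tc(38,515),(-147,135,46)),(T,tc(462,535),(-147,-135,46)),(T,tc(25,362),(h,135,224)),(T,tc(502,390),(h,-135,224)),
     (T,tc(35,20),(122.5,135,315)),(T,tc(540,42),(122.5,-135,315)),(T,tc(30,160),(e,135,315)),(T,tc(533,185),(e,-135,315)),
     (S,sc(275,25),(e,135,315)),(S,sc(378,237),(e,-135,315)),(S,sc(140,130),(h,135,224)),(S,sc(210,315),(h,-135,224)),
     (S,sc(500,228),(122.5,-135,315)),(S,sc(435,552),(122.5,-135,0)),(S,sc(48,318),(-147,135,46)),(S,sc(96,552),(-147,-135,46)),(S,sc(102,592),(-147,-135,0))]
    return np.array([proj(c,tw(x,y,a,P))[0]-px for c,px,P in F])
s=least_squares(lambda p:model(p).ravel(),[650,0,0,-80],loss='soft_l1');print(s.x);print(model(s.x).round(1))
x,y,a,h=s.x
C=[(103,70,52),(103,-70,52),(-103,-70,52),(-103,70,52)]
def cm(p):
    W=tw(*p,C)
    return np.vstack([proj(T,W)-[full(*q) for q in[(514,299),(579,306),(574,397),(508,389)]],proj(S,W)-[full(*q) for q in[(444,469),(458,540),(329,551),(328,476)]]])
c=least_squares(lambda p:cm(p).ravel(),[480,-250,0],loss='soft_l1');print(c.x);print(cm(c.x).round(1))
for n,p,z in[('tin',(441,376),40),('glass',(320,371),60),('moka',(212,341),140)]:print(n,onplane(T,full(*p),(0,0,z),(0,0,1)).round())
E
```

```text
[ 673.04851269 -116.51668776   -6.30957582  -82.81587538]
[[ -1.1   0.7]
 [ -0.3   1.1]
 [ -0.8   2.9]
 [  0.8   2.1]
 [ -0.5 -10.4]
 [  1.1 -10.5]
 [ -1.6  -2.7]
 [  1.3  -3. ]
 [  1.   -5.7]
 [  3.   -4.8]
 [ -3.9  -3.2]
 [ -2.    9.4]
 [ 11.4  -5.1]
 [  7.8   5.5]
 [ -3.3  -1.8]
 [ -1.4   2.3]
 [ -3.8   4.3]]
[ 4.76444266e+02 -3.59102364e+02 -7.15717306e-02]
[[ 2.8  0. ]
 [ 1.2 -0.7]
 [ 0.3  0.4]
 [ 1.8  1.5]
 [ 1.9 -0.7]
 [ 2.7 -2.2]
 [-1.2 -3.4]
 [-1.9 -0.5]]
tin [ 408. -128.   40.]
glass [411. 142.  60.]
moka [468. 363. 140.]
```

Run:
```python
from h import *
def model(p):
    x,y,a,h,e,b=p
    F=[(T,tc(38,515),(-147,135,46)),(T,tc(462,535),(-147,-135,46)),(T,tc(25,362),(h,135,224)),(T,tc(502,390),(h,-135,224)),
     (T,tc(35,20),(b,135,315)),(T,tc(540,42),(b,-135,315)),(T,tc(30,160),(e,135,315)),(T,tc(533,185),(e,-135,315)),
     (S,sc(275,25),(e,135,315)),(S,sc(378,237),(e,-135,315)),(S,sc(140,130),(h,135,224)),(S,sc(210,315),(h,-135,224)),
     (S,sc(500,228),(b,-135,315)),(S,sc(435,552),(b,-135,0)),(S,sc(48,318),(-147,135,46)),(S,sc(96,552),(-147,-135,46)),(S,sc(102,592),(-147,-135,0))]
    return np.array([proj(c,tw(x,y,a,P))[0]-px for c,px,P in F])
s=least_squares(lambda p:model(p).ravel(),[650,-110,-.03,-80,20,100],loss='soft_l1');print(s.x.round(3));print(model(s.x).round(1).tolist())
# crate image crops
t=pickle.load(open('top0.pkl','rb'))['image'];sd=pickle.load(open('side0.pkl','rb'))['image']
A=cv2.resize(t[205:295,355:420],None,fx=6,fy=6,interpolation=cv2.INTER_CUBIC)
B=cv2.resize(sd[325:410,225:335],None,fx=3.6,fy=3.6,interpolation=cv2.INTER_CUBIC)
D=cv2.resize(t[163:200,300:332],None,fx=12,fy=12,interpolation=cv2.INTER_CUBIC)
# layout: left A (390x540); right B (396x306) top, 
o=np.zeros((600,800,3),np.uint8);o[:540,:390]=A;o[:306,400:796]=B;D=cv2.resize(D,(240,278));o[310:588,400:640]=D
cv2.imwrite('pics/cr.png',o)
```

```text
[ 6.79183e+02 -1.18195e+02 -3.50000e-02 -8.18170e+01  1.30670e+01
  8.99390e+01]
[[-0.9, -1.6], [-0.2, -0.5], [-0.3, 0.0], [1.2, -0.0], [-0.2, -1.1], [1.6, -0.3], [-1.1, -0.7], [1.8, -0.1], [-0.8, -5.3], [-0.1, -4.1], [-0.8, -3.2], [0.7, 9.5], [-0.1, -3.7], [-2.2, 7.1], [-0.8, -1.9], [0.6, 2.2], [-1.7, 4.2]]
```

View pics/cr.png

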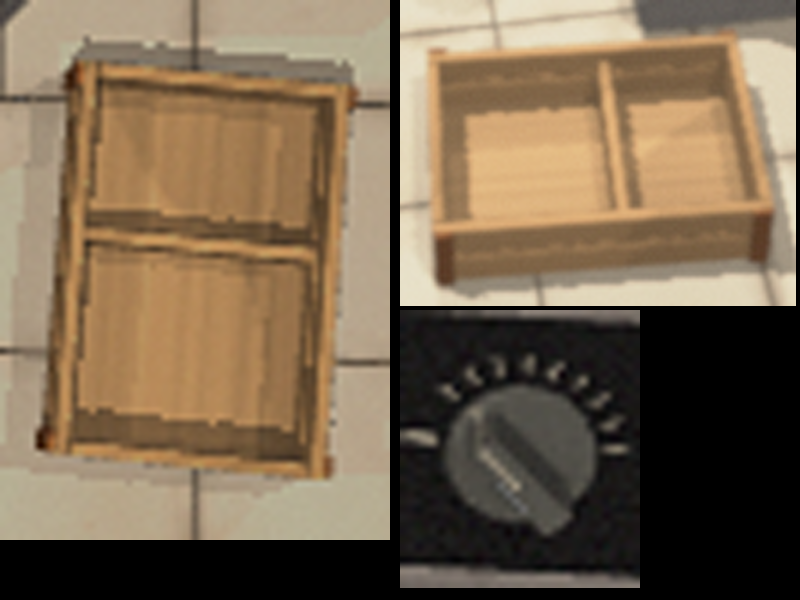

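The crop shows the crate rim corners at (75,65), (352,92), (322,470) and (48,445) in the left part, and the dial bar running from upper left to lower right. I'll refit without the outliers and rectify the dial.

```bash
cat >> h.py <<'E'
ta=lambda u,v:(355+u/6-.42,205+v/6-.42)
sb=lambda u,v:(225+(u-400)/3.6-.36,325+v/3.6-.36)
E
python3 - <<'E'
from h import *
def model(p):
    x,y,a,h,e,b=p
    F=[(T,tc(38,515),(-147,135,46)),(T,tc(462,535),(-147,-135,46)),(T,tc(25,362),(h,135,224)),(T,tc(502,390),(h,-135,224)),
     (T,tc(35,20),(b,135,315)),(T,tc(540,42),(b,-135,315)),(T,tc(30,160),(e,135,315)),(T,tc(533,185),(e,-135,315)),
     (S,sc(275,25),(e,135,315)),(S,sc(378,237),(e,-135,315)),(S,sc(140,130),(h,135,224)),(S,sc(215,345),(h,-135,224)),
     (S,sc(500,228),(b,-135,315)),(S,sc(48,318),(-147,135,46)),(S,sc(96,552),(-147,-135,46)),(S,sc(102,592),(-147,-135,0))]
    return np.array([proj(c,tw(x,y,a,P))[0]-px for c,px,P in F])
s=least_squares(lambda p:model(p).ravel(),[650,-110,-.03,-80,20,100],loss='soft_l1');print(s.x.round(3));print(model(s.x).round(1).tolist())
x,y,a,h,e,b=s.x
C=[(103,70,52),(103,-70,52),(-103,-70,52),(-103,70,52),(103,70,52),(103,-70,52),(-103,-70,52),(-103,70,52)]
q=[ta(75,65),ta(355,90),ta(325,470),ta(45,445),sb(735,38),sb(770,210),sb(437,228),sb(430,55)]
def cm(p):
    W=tw(*p,C[:4]);return np.vstack([proj(T,W),proj(S,W)])-q
c=least_squares(lambda p:cm(p).ravel(),[480,-350,0],loss='soft_l1');print('crate',c.x);print(cm(c.x).round(1).tolist())
# panel frame
tz=tw(0,0,a,[[1,0,0],[0,1,0]]);fx,fy=tz
for sl in(40,):
    n=-fx*np.sin(np.radians(sl))+np.array([0,0,np.cos(np.radians(sl))])
    up=fx*np.cos(np.radians(sl))+np.array([0,0,np.sin(np.radians(sl))])
    q0=tw(x,y,a,[[h,0,224]])[0]
    print('panel len',91/np.sin(np.radians(sl)),'run',91/np.tan(np.radians(sl)),'fit run',e-h)
    for nm,px,H in[('skirt',tc(270,288),9),('standby',tc(208,275),0),('ring',tc(179,271),0),('t1.2',tc(222,245),0),('t3.6',tc(335,283),0)]:
        P=onplane(T,px,q0+n*H,n)-q0;print(nm,'up',P@up,'left',P@fy)
    mid=q0+up*91/np.sin(np.radians(sl))/2
    # rectified: at panel and at bar top
    im=pickle.load(open('top0.pkl','rb'))['image'];out=[]
    for im,c_ in((im,T),(pickle.load(open('side0.pkl','rb'))['image'],S)):
      for H in(0,33):
        g=np.linspace(-45,45,390);L,U=np.meshgrid(-g,-g)
        W=mid+n*H+L[...,None]*fy+U[...,None]*up
        p=proj(c_,W.reshape(-1,3)).reshape(390,390,2).astype(np.float32)
        o=cv2.remap(im,p[...,0],p[...,1],cv2.INTER_CUBIC);cv2.drawMarker(o,(195,195),(0,0,255),0,12);out.append(o[45:345])
    cv2.imwrite('pics/rect.png',np.vstack([np.hstack(out[:2]),np.hstack(out[2:])]))
E
```

```text
[ 6.79063e+02 -1.18793e+02 -3.40000e-02 -8.07160e+01  1.30600e+01
  8.88730e+01]
[[-0.7, -1.5], [0.0, -0.4], [-0.1, -0.3], [1.4, -0.4], [0.0, -0.6], [1.8, 0.2], [-0.8, -0.6], [2.0, -0.1], [-0.9, -5.2], [-0.0, -4.0], [-0.5, -3.1], [-0.2, 1.4], [-0.4, -3.6], [-0.8, -1.7], [0.7, 2.4], [-1.7, 4.4]]
crate [ 4.75182670e+02 -3.55630511e+02 -8.13826334e-02]
[[1.9, -1.8], [0.1, -1.3], [-0.1, 1.5], [1.0, 0.6], [0.7, -1.7], [1.1, -0.5], [-2.4, 0.3], [-1.2, -2.0]]
panel len 141.57086824429754 run 108.44957692607312 fit run 93.77677842802584
skirt up 59.89487819044632 left 1.9195854212867145
standby up 60.81334670192315 left 35.63523925708773
ring up 62.29831956731054 left 51.47858909176136
t1.2 up 79.64298206167999 left 29.14653197000099
t3.6 up 60.18540080384124 left -33.290993875393255
```

View pics/rect.png

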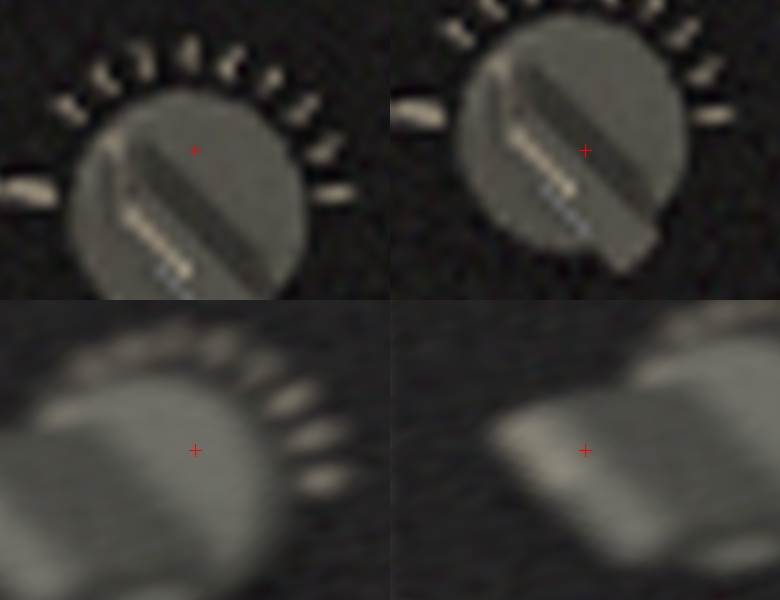

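The rectified view shows the dial centre about 12 mm below my assumed panel middle. The pointer line runs from the centre to the upper left at about 45°, so the dial reads roughly 1.3. Panel length is about 118, so the roof is near 300. I'll refit with that and work out the targets.

```bash
cat > pose.py <<'E'
from h import *
def model(p):
    x,y,a,h,zt,b=p;e=h+(zt-224)/np.tan(np.radians(40))
    F=[(T,tc(38,515),(-147,135,46)),(T,tc(462,535),(-147,-135,46)),(T,tc(25,362),(h,135,224)),(T,tc(502,390),(h,-135,224)),
     (T,tc(35,20),(b,135,zt)),(T,tc(540,42),(b,-135,zt)),(T,tc(30,160),(e,135,zt)),(T,tc(533,185),(e,-135,zt)),
     (S,sc(275,25),(e,135,zt)),(S,sc(378,237),(e,-135,zt)),(S,sc(140,130),(h,135,224)),(S,sc(215,345),(h,-135,224)),
     (S,sc(500,228),(b,-135,zt)),(S,sc(48,318),(-147,135,46)),(S,sc(96,552),(-147,-135,46)),(S,sc(102,592),(-147,-135,0))]
    return np.array([proj(c,tw(x,y,a,P))[0]-px for c,px,P in F])
s=least_squares(lambda p:model(p).ravel(),[679,-118,-.03,-80,300,95],loss='soft_l1')
X,Y,A,Hx,ZT,B=s.x
fx,fy=tw(0,0,A,[[1,0,0],[0,1,0]]);ez=np.array([0,0,1.])
d=np.radians
pn=-fx*np.sin(d(40))+ez*np.cos(d(40));pu=fx*np.cos(d(40))+ez*np.sin(d(40));p0=tw(X,Y,A,[[Hx,0,224]])[0]
tn=-fx*np.sin(d(22))+ez*np.cos(d(22));tu=fx*np.cos(d(22))+ez*np.sin(d(22));t0=tw(X,Y,A,[[-138,0,20]])[0]
def rows(pos,Rm,st):
    from scipy.spatial.transform import Rotation as Ro
    q=st['eef_rot'];R=Ro.from_quat([q[1],q[2],q[3],q[0]]).as_matrix()
    return (R.T@(np.array(pos)-st['tool_pos'])).round(1),np.degrees(Ro.from_matrix(R.T@Rm).as_rotvec()).round(1)
def tool(z,y):
    z=z/np.linalg.norm(z);y=y-z*(y@z);y/=np.linalg.norm(y);return np.column_stack([np.cross(y,z),y,z])
E
python3 - <<'E'
from pose import *
print(s.x.round(3));print(model(s.x).round(1).tolist())
for nm,c,px,H in[('skirt',T,tc(270,288),9),('skirtS',S,sc(242,165),9),('standby',T,tc(208,275),0),('t1.2',T,tc(222,245),0),('t3.6',T,tc(335,283),0)]:
    P=onplane(c,px,p0+pn*H,pn)-p0;print(nm,'up',P@pu,'left',P@fy)
for nm,c,px,H in[('muf',T,tc(166,428),37),('mufS',S,sc(133,343),37),('b lowL',T,tc(297,485),13),('b lowR',T,tc(377,488),13),('b L',T,tc(307,392),13),('b R',T,tc(388,392),13),('bS lowL',S,sc(115,460),13),('bS lowR',S,sc(130,498),13),
  ('a lowL',T,tc(118,468),13),('a lowR',T,tc(202,484),13),('a upR',T,tc(226,386),13),('aS lowR',S,sc(95,397),13),('lipin',T,tc(455,515),26)]:
    P=onplane(c,px,t0+tn*H,tn)-t0;print(nm,'up',(P@tu).round(),'left',(P@fy).round())
print('hood in tray coords up', (Hx+138)*np.cos(d(22))+178*np.sin(d(22)), 'norm',-(Hx+138)*np.sin(d(22))+178*np.cos(d(22)))
from plant import r
st=r.get_state()
# dial approach: bar at 45deg up-left; tool y up-right 45
th=d(45);yv=pu*np.sin(th)+(-fy)*np.cos(th)
D=p0+pu*59+fy*1.0;R=tool(-pn,yv)
print('dial',D.round(1))
for k in(120,13):print(k,(D+pn*k).round(1),rows(D+pn*k,R,st))
E
```

```text
[ 6.79093e+02 -1.17605e+02 -3.20000e-02 -8.00420e+01  3.03542e+02
  9.18900e+01]
[[-1.0, -1.5], [-0.3, -0.5], [-0.5, -0.5], [1.1, -0.7], [-0.2, -0.4], [0.6, 0.2], [-1.0, -0.1], [0.9, 0.2], [-0.8, -1.6], [-0.0, -0.1], [-0.4, -3.3], [0.1, 1.0], [-0.1, 0.2], [-0.9, -1.9], [0.7, 2.1], [-1.7, 4.1]]
skirt up 59.150385717545035 left 0.7813034973189981
skirtS up 63.78071087706067 left -4.158948252352225
standby up 60.13363199659945 left 34.49981654124344
t1.2 up 78.95805880312379 left 27.984839241576317
t3.6 up 59.377691726169544 left -34.455469945532656
muf up 61.0 left 54.0
mufS up 64.0 left 49.0
b lowL up 22.0 left -31.0
b lowR up 23.0 left -82.0
b L up 83.0 left -33.0
b R up 86.0 left -84.0
bS lowL up 26.0 left -36.0
bS lowR up 30.0 left -77.0
a lowL up 27.0 left 83.0
a lowR up 19.0 left 29.0
a upR up 84.0 left 18.0
aS lowR up 22.0 left 35.0
lipin up 12.0 left -131.0
hood in tray coords up 120.41776591177384 norm 143.32724871177447
dial [ 644.3 -115.5  261.9]
120 [ 567.2 -113.   353.8] (array([-566.1, -481.2, -131.2]), array([-46.2,  -9.6, 108.5]))
13 [ 635.9 -115.2  271.9] (array([-630.2, -456.2,  -49.3]), array([-46.2,  -9.6, 108.5]))
```

Emit:
{"fn": "arm_command", "kwargs": {
  "delta_pos": [
    [-566, -481, -131],
    [-566, -481, -131],
    [-566, -481, -131],
    [-566, -481, -131],
    [-566, -481, -131],
    [-566, -481, -131],
    [-566, -481, -131],
    [-566, -481, -131],
    [-566, -481, -131],
    [-566, -481, -131],
    [-566, -481, -131],
    [-566, -481, -131]
  ],
  "delta_rot": [
    [-46, -10, 108],
    [-46, -10, 108],
    [-46, -10, 108],
    [-46, -10, 108],
    [-46, -10, 108],
    [-46, -10, 108],
    [-46, -10, 108],
    [-46, -10, 108],
    [-46, -10, 108],
    [-46, -10, 108],
    [-46, -10, 108],
    [-46, -10, 108]
  ],
  "gripper": [0.5, 0.5, 0.5, 0.5, 0.5, 0.5, 0.5, 0.5, 0.5, 0.5, 0.5, 0.5],
  "grip_force": 15
}}

```text
time_s: 1.3
tool_pos: [499.3, 21.2, 327.2]
eef_rot: [0.127, 0.829, 0.462, 0.287]
force: [0.5, 1.1, -0.4]
gripper_width: 43.8
grip_force: 0.0
```

```bash
cat > go.py <<'E'
from pose import *
from plant import r
st=r.get_state()
def dialR(deg): th=d(deg);return tool(-pn,pu*np.sin(th)-fy*np.cos(th))
D=p0+pu*59+fy*1.0
def show(pos,R,n=''):print(n,np.round(pos,0),*[v.tolist() for v in rows(pos,R,st)])
print('t',st['time_s'],'p',st['tool_pos'].round(1),'q',np.round(st['joint_positions'],2),'w',round(st['gripper_width'],1),'F',np.round(st['force'],1))
E
python3 -c "
from go import *
for k in(120,70,13):show(D+pn*k,dialR(45),k)"
```

```text
t 1.3 p [499.3  21.2 327.2] q [-0.25 -0.2   2.06  0.32  0.69  0.11] w 43.8 F [ 0.5  1.1 -0.4]
120 [ 567. -113.  354.] [-75.5, 132.3, 11.5] [-5.5, -1.1, 13.6]
70 [ 599. -114.  316.] [-77.0, 136.9, 61.2] [-5.5, -1.1, 13.6]
13 [ 636. -115.  272.] [-78.7, 142.2, 118.0] [-5.5, -1.1, 13.6]
```

Emit:
{"fn": "arm_command", "kwargs": {
  "delta_pos": [
    [-76, 132, 11],
    [-76, 132, 11],
    [-76, 132, 11],
    [-76, 132, 11],
    [-76, 132, 11],
    [-77, 137, 61],
    [-77, 137, 61]
  ],
  "delta_rot": [
    [-5.5, -1, 13.5],
    [-5.5, -1, 13.5],
    [-5.5, -1, 13.5],
    [-5.5, -1, 13.5],
    [-5.5, -1, 13.5],
    [-5.5, -1, 13.5],
    [-5.5, -1, 13.5]
  ],
  "gripper": [0.5, 0.5, 0.5, 0.5, 0.5, 0.5, 0.5]
}}

```text
time_s: 2.0
tool_pos: [599.0, -108.9, 309.3]
eef_rot: [0.132, 0.874, 0.35, 0.311]
force: [-0.4, 0.4, -1.4]
gripper_width: 44.1
grip_force: 0.0
```

```bash
python3 -c "
from go import *
for k in(70,13):show(D+pn*k,dialR(45),k)"
```

```text
t 2.0 p [ 599.  -108.9  309.3] q [-0.47  0.02  1.96  0.52  0.59 -0.01] w 44.1 F [-0.4  0.4 -1.4]
70 [ 599. -114.  316.] [-0.6, 6.7, -4.6] [-0.7, 0.0, 0.4]
13 [ 636. -115.  272.] [-0.6, 7.4, 52.4] [-0.7, 0.0, 0.4]
```

Emit:
{"fn": "arm_command", "kwargs": {
  "delta_pos": [
    [0, 6, -4],
    [0, 6, -4]
  ],
  "delta_rot": [
    [-0.7, 0, 0.4],
    [-0.7, 0, 0.4]
  ],
  "gripper": [0.5, 0.5]
}}

```text
time_s: 2.2
tool_pos: [600.5, -114.5, 322.8]
eef_rot: [0.14, 0.872, 0.345, 0.317]
force: [0.2, -0.4, -0.3]
gripper_width: 43.8
grip_force: 0.0
```

```bash
python3 -c "
from go import *
for k in(70,13):show(D+pn*k,dialR(45),k)"
```

```text
t 2.2 p [ 600.5 -114.5  322.8] q [-0.48  0.    1.95  0.52  0.59 -0.  ] w 43.8 F [ 0.2 -0.4 -0.3]
70 [ 599. -114.  316.] [-3.6, -4.3, 4.7] [0.6, -0.2, 0.1]
13 [ 636. -115.  272.] [-3.8, -4.9, 61.7] [0.6, -0.2, 0.1]
```

Emit:
{"fn": "arm_command", "kwargs": {
  "delta_pos": [
    [-4, -5, 30],
    [-4, -5, 55],
    [-4, -5, 55]
  ],
  "delta_rot": [
    [0.5, 0, 0],
    [0.5, 0, 0],
    [0.5, 0, 0]
  ],
  "gripper": [0.5, 0.5, 0.5]
}}

```text
time_s: 2.5
tool_pos: [631.4, -115.2, 274.9]
eef_rot: [0.135, 0.873, 0.346, 0.315]
force: [-1.0, 2.0, 0.2]
gripper_width: 43.8
grip_force: 0.0
```

```bash
python3 -c "
from go import *
for k in(13,):show(D+pn*k,dialR(45),k)
f=r.grab_frame('top')['image'];g=r.grab_frame('side')['image']
o=np.hstack([cv2.resize(f[140:240,270:370],(400,400),interpolation=2),cv2.resize(g[150:250,270:370],(400,400),interpolation=2)])
cv2.imwrite('pics/d1.png',o)"
```

```text
t 2.5 p [ 631.4 -115.2  274.9] q [-0.45  0.11  1.96  0.59  0.49 -0.08] w 43.8 F [-1.   2.   0.2]
13 [ 636. -115.  272.] [1.2, 1.0, 5.2] [-0.0, -0.2, 0.1]
```

View pics/d1.png

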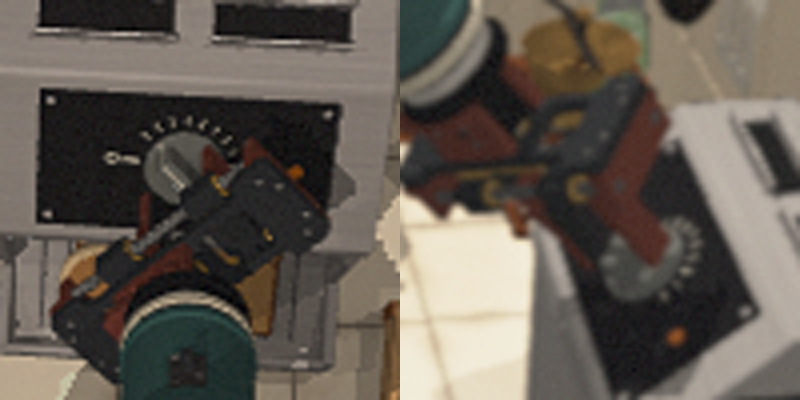

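The fingers straddle the bar, with tips on either side of it in both views (top view around (145,210) and (210,160)). Closing and turning.

Emit:
{"fn": "arm_command", "kwargs": {
  "delta_pos": [
    [1, 1, 3],
    [1, 1, 3],
    [1, 1, 3],
    [1, 1, 3],
    [1, 1, 3]
  ],
  "delta_rot": [
    [0, 0, 0],
    [0, 0, 0],
    [0, 0, 0],
    [0, 0, 0],
    [0, 0, 0]
  ],
  "gripper": [0.5, 0.1, 0.1, 0.1, 0.1],
  "grip_force": 15
}}

```text
time_s: 3.1
tool_pos: [634.5, -116.2, 274.2]
eef_rot: [0.136, 0.873, 0.346, 0.315]
force: [0.2, -0.8, -0.5]
gripper_width: 15.6
grip_force: 0.0
```

```bash
python3 -c "
from go import *
for k in(13,):show(D+pn*k,dialR(45),k)
q=st['eef_rot'];R=__import__('scipy.spatial.transform').spatial.transform.Rotation.from_quat([q[1],q[2],q[3],q[0]]).as_matrix()
y=R[:,1];x=R[:,0];print('tool x up,left',x@pu,x@fy,'tip rel dial up,left,n',(st['tool_pos']-D)@pu,(st['tool_pos']-D)@fy,(st['tool_pos']-D)@pn)"
```

```text
t 3.1 p [ 634.5 -116.2  274.2] q [-0.44  0.12  1.96  0.59  0.48 -0.08] w 15.6 F [ 0.2 -0.8 -0.5]
13 [ 636. -115.  272.] [0.4, -1.0, 2.7] [0.0, -0.2, 0.0]
tool x up,left 0.7065295303307895 0.7076780115492867 tip rel dial up,left,n 0.46807206876230634 -1.0146068335217855 15.6902085130716
```

Emit:
{"fn": "arm_command", "kwargs": {
  "delta_pos": [
    [0, 0, 2],
    [0, 0, 2],
    [0, 0, 2],
    [0, 0, 2],
    [0, 0, 2],
    [0, 0, 2],
    [0, 0, 2],
    [0, 0, 2],
    [0, 0, 2],
    [0, 0, 2]
  ],
  "delta_rot": [
    [0, 0, 0],
    [0, 0, 0],
    [0, 0, -7],
    [0, 0, -14],
    [0, 0, -21],
    [0, 0, -28],
    [0, 0, -35],
    [0, 0, -41.5],
    [0, 0, -41.5],
    [0, 0, -41.5]
  ],
  "gripper": [0, 0, 0, 0, 0, 0, 0, 0, 0, 0]
}}

```text
time_s: 4.1
tool_pos: [636.7, -116.7, 274.0]
eef_rot: [0.24, 0.694, 0.633, 0.247]
force: [-3.7, 0.7, 6.8]
gripper_width: 12.9
grip_force: 15.0
```

```bash
python3 -c "
from go import *
q=st['eef_rot'];R=__import__('scipy.spatial.transform').spatial.transform.Rotation.from_quat([q[1],q[2],q[3],q[0]]).as_matrix()
x=R[:,0];print('ang',np.degrees(np.arctan2(x@pu,x@fy)),(st['tool_pos']-D)@pu,(st['tool_pos']-D)@fy,(st['tool_pos']-D)@pn,st['wrist_torque'])"
```

```text
t 4.1 p [ 636.7 -116.7  274. ] q [-0.44  0.12  1.95  0.6   0.48 -0.8 ] w 12.9 F [-3.7  0.7  6.8]
ang 3.423596148915669 2.0055745201263058 -1.5153350586929628 14.127977976003605 [-0.0150868   0.20285167  0.05801662]
```

Emit:
{"fn": "arm_command", "kwargs": {
  "delta_pos": [
    [0, 0, 0],
    [0, 0, 0],
    [0, 0, 0],
    [0, 0, -40],
    [0, 0, -90],
    [0, 0, -130],
    [-60, 0, -180],
    [-60, 0, -180]
  ],
  "delta_rot": [
    [0, 0, 0],
    [0, 0, 0],
    [0, 0, 0],
    [0, 0, 0],
    [0, 0, 0],
    [0, 0, 0],
    [0, 0, 0],
    [0, 0, 0]
  ],
  "gripper": [0.5, 0.5, 0.5, 0.5, 0.5, 0.5, 0.8, 0.8]
}}

```text
time_s: 4.9
tool_pos: [514.7, -173.2, 410.6]
eef_rot: [0.241, 0.693, 0.633, 0.247]
force: [0.3, -0.3, 0.3]
gripper_width: 56.5
grip_force: 0.0
```

```bash
cat >> go.py <<'E'
def tray(u,l,h): return t0+tu*u+fy*l+tn*h
trR=tool(-tn,-fy)
E
python3 -c "
from go import *
for k in(130,17):show(tray(62,52,k),trR,k)
f=r.grab_frame('top')['image']
g=np.linspace(-60,60,400);L,U=np.meshgrid(-g,-g)
o=[]
for H in(0,33):
  p=proj(T,(D+pn*H+L[...,None]*fy+U[...,None]*pu).reshape(-1,3)).reshape(400,400,2).astype(np.float32)
  i=cv2.remap(f,p[...,0],p[...,1],2);cv2.drawMarker(i,(200,200),(0,0,255),0,10);o.append(i)
cv2.imwrite('pics/d2.png',np.hstack(o))"
```

```text
t 4.9 p [ 514.7 -173.2  410.6] q [-0.77 -0.18  1.88  0.56  0.96 -0.9 ] w 56.5 F [ 0.3 -0.3  0.3]
130 [552. -61. 164.] [105.0, -140.6, 209.8] [13.9, -14.7, 85.9]
17 [594. -63.  59.] [103.0, -176.0, 317.0] [13.9, -14.7, 85.9]
```

View pics/d2.png

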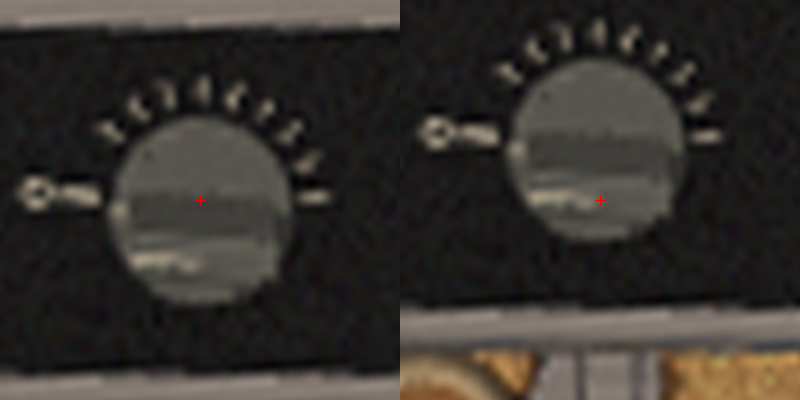

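The pointer now lies along the standby mark (ring at (438,132), pointer line at (530,197)–(590,203), both 3–5° above left). Now the muffin.

Emit:
{"fn": "arm_command", "kwargs": {
  "delta_pos": [
    [105, -140, 60],
    [105, -140, 60],
    [105, -140, 60],
    [105, -140, 60],
    [105, -140, 60],
    [105, -140, 60],
    [105, -140, 90],
    [105, -140, 120],
    [105, -140, 160],
    [105, -140, 209],
    [105, -140, 209],
    [105, -140, 209]
  ],
  "delta_rot": [
    [14, -15, 86],
    [14, -15, 86],
    [14, -15, 86],
    [14, -15, 86],
    [14, -15, 86],
    [14, -15, 86],
    [14, -15, 86],
    [14, -15, 86],
    [14, -15, 86],
    [14, -15, 86],
    [14, -15, 86],
    [14, -15, 86]
  ],
  "gripper": [1, 1, 1, 1, 1, 1, 1, 1, 1, 1, 1, 1]
}}

```text
time_s: 6.15
tool_pos: [552.2, -59.9, 159.5]
eef_rot: [0.001, 0.983, -0.019, 0.184]
force: [0.6, 0.2, 0.8]
gripper_width: 87.9
grip_force: 0.0
```

```bash
python3 -c "
from go import *
for k in(130,80,17):show(tray(62,52,k),trR,k)"
```

```text
t 6.15 p [552.2 -59.9 159.5] q [-0.3   0.22  1.99  0.18  0.58  1.17] w 87.9 F [0.6 0.2 0.8]
130 [552. -61. 164.] [1.1, 1.5, -4.2] [-0.1, 0.7, -0.4]
80 [570. -62. 117.] [1.7, 1.7, 45.8] [-0.1, 0.7, -0.4]
17 [594. -63.  59.] [2.6, 1.8, 108.8] [-0.1, 0.7, -0.4]
```

Emit:
{"fn": "arm_command", "kwargs": {
  "delta_pos": [
    [2, 2, 30],
    [2, 2, 60],
    [2, 2, 80],
    [2, 2, 80]
  ],
  "delta_rot": [
    [0, 0.7, -0.4],
    [0, 0.7, -0.4],
    [0, 0.7, -0.4],
    [0, 0.7, -0.4]
  ],
  "gripper": [1, 1, 1, 1]
}}

```text
time_s: 6.55
tool_pos: [581.5, -62.4, 87.2]
eef_rot: [0.003, 0.981, -0.013, 0.192]
force: [-0.9, 1.3, 0.6]
gripper_width: 87.8
grip_force: 0.0
```

```bash
python3 -c "
from go import *
show(tray(62,52,17),trR,17)
f=r.grab_frame('top')['image'];g=r.grab_frame('side')['image']
o=np.hstack([cv2.resize(f[150:250,250:350],(400,400),interpolation=2),cv2.resize(g[220:320,260:360],(400,400),interpolation=2)])
cv2.imwrite('pics/m1.png',o)"
```

```text
t 6.55 p [581.5 -62.4  87.2] q [-0.29  0.38  2.02  0.26  0.38  1.09] w 87.8 F [-0.9  1.3  0.6]
17 [594. -63.  59.] [0.9, 0.1, 30.8] [-0.1, -0.1, 0.3]
```

View pics/m1.png

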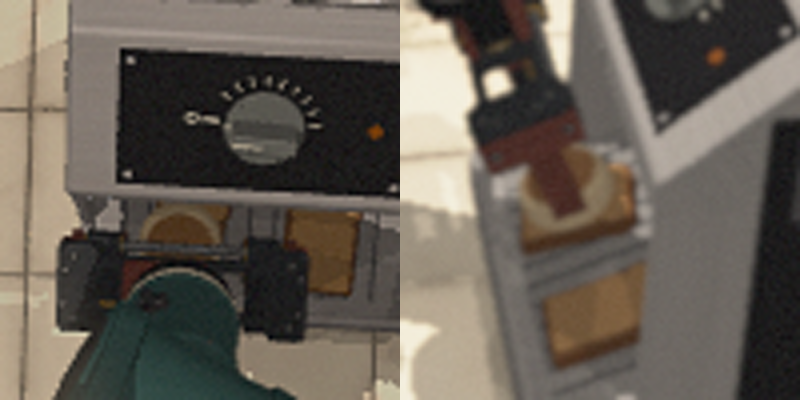

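The muffin is centred between the fingers (top view at (182,232), gripper centre at (183,285)). Continuing down.

Emit:
{"fn": "arm_command", "kwargs": {
  "delta_pos": [
    [1, 0, 20],
    [1, 0, 31],
    [1, 0, 31],
    [1, 0, 31],
    [1, 0, 31],
    [1, 0, 31],
    [1, 0, 31],
    [1, 0, 31]
  ],
  "delta_rot": [
    [0, 0, 0.3],
    [0, 0, 0.3],
    [0, 0, 0.3],
    [0, 0, 0.3],
    [0, 0, 0.3],
    [0, 0, 0.3],
    [0, 0, 0.3],
    [0, 0, 0.3]
  ],
  "gripper": [1, 1, 1, 0.65, 0.65, 0.65, 0.65, 0.65],
  "grip_force": 12
}}

```text
time_s: 7.45
tool_pos: [595.2, -63.3, 60.6]
eef_rot: [0.002, 0.981, -0.017, 0.193]
force: [-3.9, 0.8, 6.8]
gripper_width: 65.8
grip_force: 12.0
```

```bash
python3 -c "
from go import *
show(tray(62,52,17),trR,17);show(tray(62,52,130),trR,130)"
```

```text
t 7.45 p [595.2 -63.3  60.6] q [-0.28  0.44  2.01  0.3   0.33  1.06] w 65.8 F [-3.9  0.8  6.8]
17 [594. -63.  59.] [-1.8, -0.4, 1.0] [-0.1, -0.2, -0.2]
130 [552. -61. 164.] [-1.4, -0.5, -112.0] [-0.1, -0.2, -0.2]
```

Emit:
{"fn": "arm_command", "kwargs": {
  "delta_pos": [
    [0, 0, -20],
    [0, 0, -60],
    [0, 0, -105],
    [0, 0, -150],
    [0, 0, -150]
  ],
  "delta_rot": [
    [0, 0, 0],
    [0, 0, 0],
    [0, 0, 0],
    [0, 0, 0],
    [0, 0, 0]
  ],
  "gripper": [0.65, 0.65, 0.65, 0.65, 0.65]
}}

```text
time_s: 7.95
tool_pos: [540.0, -62.4, 204.6]
eef_rot: [0.004, 0.98, -0.017, 0.197]
force: [0.8, -0.5, -0.7]
gripper_width: 65.9
grip_force: 12.0
```

```bash
cat >> go.py <<'E'
CX,CY,CA=475.2,-355.6,-0.0814
def cr(x,y,z): return tw(CX,CY,CA,[[x,y,z]])[0]
cx_,cy_=tw(0,0,CA,[[1,0,0],[0,1,0]])
muR=tool(-ez,-cy_)
slR=tool(-ez,cx_)
E
python3 -c "
from go import *
for k in(130,14):show(cr(56,0,k),muR,k)"
```

```text
t 7.95 p [540.  -62.4 204.6] q [-0.32  0.12  1.98  0.18  0.66  1.17] w 65.9 F [ 0.8 -0.5 -0.7]
130 [ 531. -360.  130.] [-27.6, 297.9, 69.6] [-0.5, -22.7, 2.6]
14 [ 531. -360.   14.] [-72.4, 297.8, 176.6] [-0.5, -22.7, 2.6]
```

Emit:
{"fn": "arm_command", "kwargs": {
  "delta_pos": [
    [-27, 298, 30],
    [-27, 298, 30],
    [-27, 298, 30],
    [-27, 298, 30],
    [-27, 298, 69],
    [-27, 298, 69],
    [-27, 298, 69],
    [-27, 298, 69],
    [-27, 298, 69]
  ],
  "delta_rot": [
    [0, 0, 0],
    [0, 0, 0],
    [0, 0, 0],
    [0, 0, 0],
    [-0.5, -10, 1],
    [-0.5, -22.5, 2.5],
    [-0.5, -22.5, 2.5],
    [-0.5, -22.5, 2.5],
    [-0.5, -22.5, 2.5]
  ],
  "gripper": [0.65, 0.65, 0.65, 0.65, 0.65, 0.65, 0.65, 0.65, 0.65]
}}

```text
time_s: 8.85
tool_pos: [529.2, -358.2, 122.4]
eef_rot: [-0.002, 0.999, -0.039, -0.003]
force: [-0.7, 0.1, -0.6]
gripper_width: 65.8
grip_force: 12.0
```

```bash
python3 -c "
from go import *
for k in(130,14):show(cr(56,0,k),muR,k)
f=r.grab_frame('top')['image'];g=r.grab_frame('side')['image']
o=np.hstack([cv2.resize(f[180:300,320:440],(400,400),interpolation=2),cv2.resize(g[270:420,220:370],(400,400),interpolation=2)])
cv2.imwrite('pics/m2.png',o)"
```

```text
t 8.85 p [ 529.2 -358.2  122.4] q [-0.7   0.51  1.52 -0.    1.11  0.95] w 65.8 F [-0.7  0.1 -0.6]
130 [ 531. -360.  130.] [1.9, 1.7, -7.6] [-0.2, 0.3, 0.2]
14 [ 531. -360.   14.] [2.6, 2.2, 108.4] [-0.2, 0.3, 0.2]
```

View pics/m2.png

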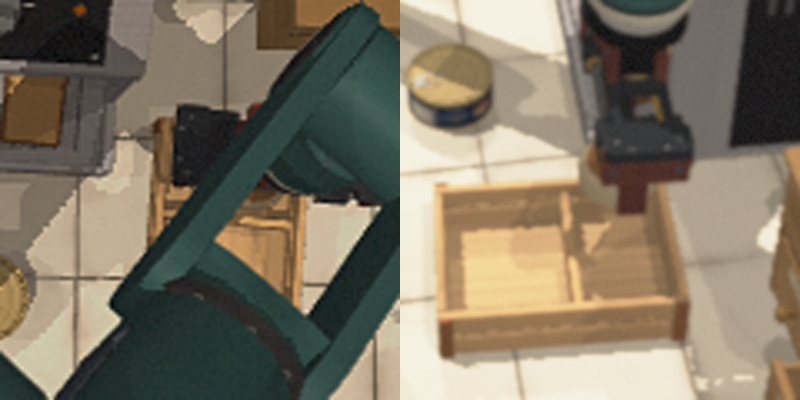

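The muffin hangs over the shorter bay (side view (605,185)), clear of the walls. Lowering.

Emit:
{"fn": "arm_command", "kwargs": {
  "delta_pos": [
    [2, 2, 40],
    [2, 2, 80],
    [2, 2, 98],
    [2, 2, 108],
    [2, 2, 108],
    [2, 2, 108],
    [2, 2, 108],
    [2, 2, 108],
    [2, 2, 60],
    [2, 2, 10],
    [2, 2, -40],
    [2, 2, -80]
  ],
  "delta_rot": [
    [0, 0.3, 0],
    [0, 0.3, 0],
    [0, 0.3, 0],
    [0, 0.3, 0],
    [0, 0.3, 0],
    [0, 0.3, 0],
    [0, 0.3, 0],
    [0, 0.3, 0],
    [0, 0.3, 0],
    [0, 0.3, 0],
    [0, 0.3, 0],
    [0, 0.3, 0]
  ],
  "gripper": [0.65, 0.65, 0.65, 0.65, 0.65, 0.9, 0.9, 0.9, 0.9, 0.9, 0.9, 0.9]
}}

```text
time_s: 10.15
tool_pos: [532.2, -362.1, 208.2]
eef_rot: [0.0, 0.999, -0.039, 0.001]
force: [-0.0, -0.6, -0.5]
gripper_width: 79.3
grip_force: 0.0
```

```bash
python3 -c "
from go import *
for k in(150,130,3):show(tray(45,-58,k),trR,k)
g=r.grab_frame('side');cv2.imwrite('pics/s3.png',cv2.resize(g['image'][200:410,210:420],(600,600),interpolation=2))"
```

```text
t 10.15 p [ 532.2 -362.1  208.2] q [-0.71  0.43  1.43  0.    1.28  0.94] w 79.3 F [-0.  -0.6 -0.5]
150 [ 525. -171.  176.] [-22.5, -190.3, 32.1] [0.5, 21.8, -2.6]
130 [ 532. -171.  157.] [-15.1, -190.7, 50.7] [0.5, 21.8, -2.6]
3 [ 580. -172.   40.] [32.1, -192.9, 168.6] [0.5, 21.8, -2.6]
```

View pics/s3.png

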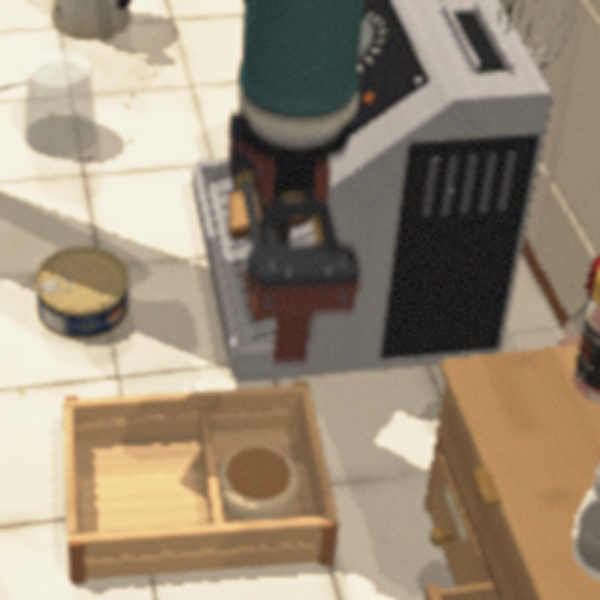

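The muffin lies flat in the shorter bay at (258,485). I've reached the picture limit (in fact I went one over), so I'm using numbers only from here. Slice B is next.

Emit:
{"fn": "arm_command", "kwargs": {
  "delta_pos": [
    [-22, -190, 0],
    [-22, -190, 0],
    [-22, -190, 0],
    [-22, -190, 15],
    [-22, -190, 32],
    [-15, -191, 50],
    [0, -191, 85],
    [0, -191, 85],
    [0, -191, 85]
  ],
  "delta_rot": [
    [0, 0, 0],
    [0, 8, 0],
    [0.5, 16, -2.5],
    [0.5, 22, -2.5],
    [0.5, 22, -2.5],
    [0.5, 22, -2.5],
    [0.5, 22, -2.5],
    [0.5, 22, -2.5],
    [0.5, 22, -2.5]
  ],
  "gripper": [0.9, 0.9, 0.9, 0.9, 0.9, 0.9, 0.9, 0.9, 0.9]
}}

```text
time_s: 11.1
tool_pos: [546.2, -170.7, 119.3]
eef_rot: [0.002, 0.982, -0.017, 0.19]
force: [-0.2, 0.3, 0.4]
gripper_width: 79.0
grip_force: 0.0
```

```bash
python3 -c "
from go import *
for k in(50,10,6,3):show(tray(45,-57.5,k),trR,k)"
```

```text
t 11.1 p [ 546.2 -170.7  119.3] q [-0.55  0.31  2.    0.38  0.53  0.76] w 79.0 F [-0.2  0.3  0.4]
50 [ 562. -171.   83.] [1.5, 0.2, 39.5] [-0.1, 0.1, -0.2]
10 [ 577. -172.   46.] [1.6, 0.3, 79.5] [-0.1, 0.1, -0.2]
6 [ 579. -172.   42.] [1.6, 0.3, 83.5] [-0.1, 0.1, -0.2]
3 [ 580. -172.   40.] [1.6, 0.3, 86.5] [-0.1, 0.1, -0.2]
```

Emit:
{"fn": "arm_command", "kwargs": {
  "delta_pos": [
    [1.5, 0, 30],
    [1.5, 0, 60],
    [1.5, 0, 76],
    [1.5, 0, 79],
    [1.5, 0, 79]
  ],
  "delta_rot": [
    [0, 0, 0],
    [0, 0, 0],
    [0, 0, 0],
    [0, 0, 0],
    [0, 0, 0]
  ],
  "gripper": [0.9, 0.9, 0.9, 0.9, 0.9]
}}

```text
time_s: 11.6
tool_pos: [578.0, -172.3, 48.0]
eef_rot: [0.002, 0.981, -0.017, 0.191]
force: [-0.6, 0.4, 0.3]
gripper_width: 79.1
grip_force: 0.0
```

```bash
python3 -c "
from go import *
for k in(10,6,3):show(tray(45,-57.5,k),trR,k)"
```

```text
t 11.6 p [ 578.  -172.3   48. ] q [-0.52  0.47  2.    0.5   0.37  0.64] w 79.1 F [-0.6  0.4  0.3]
10 [ 577. -172.   46.] [-1.4, -0.4, 1.5] [-0.0, -0.1, -0.1]
6 [ 579. -172.   42.] [-1.4, -0.4, 5.5] [-0.0, -0.1, -0.1]
3 [ 580. -172.   40.] [-1.4, -0.4, 8.5] [-0.0, -0.1, -0.1]
```

Emit:
{"fn": "arm_command", "kwargs": {
  "delta_pos": [
    [-1, 0, 3],
    [-1, 0, 5.5],
    [-1, 0, 5.5]
  ],
  "delta_rot": [
    [0, 0, 0],
    [0, 0, 0],
    [0, 0, 0]
  ],
  "gripper": [0.9, 0.9, 0.9]
}}

```text
time_s: 11.9
tool_pos: [578.9, -172.2, 42.0]
eef_rot: [0.003, 0.981, -0.017, 0.191]
force: [0.3, 0.7, -0.2]
gripper_width: 79.1
grip_force: 0.0
```

```bash
python3 -c "
from go import *
for k in(3,):show(tray(45,-57.5,k),trR,k)"
```

```text
t 11.9 p [ 578.9 -172.2   42. ] q [-0.52  0.49  2.    0.52  0.36  0.63] w 79.1 F [ 0.3  0.7 -0.2]
3 [ 580. -172.   40.] [0.0, -0.3, 2.5] [-0.0, -0.0, -0.2]
```

Emit:
{"fn": "arm_command", "kwargs": {
  "delta_pos": [
    [0, 0, 1.5],
    [0, 0, 1.5],
    [0, 0, 1.5],
    [0, 0, 1.5],
    [0, 0, 1.5],
    [0, 0, 1.5],
    [0, 0, 1.5]
  ],
  "delta_rot": [
    [0, 0, 0],
    [0, 0, 0],
    [0, 0, 0],
    [0, 0, 0],
    [0, 0, 0],
    [0, 0, 0],
    [0, 0, 0]
  ],
  "gripper": [0.9, 0.55, 0.55, 0.55, 0.55, 0.55, 0.55],
  "grip_force": 10
}}

```text
time_s: 12.6
tool_pos: [579.3, -172.0, 39.9]
eef_rot: [0.002, 0.981, -0.017, 0.191]
force: [-0.7, 0.1, 0.1]
gripper_width: 57.8
grip_force: 10.0
```

```bash
python3 -c "
from go import *
for k in(3,):show(tray(45,-57.5,k),trR,k)"
```

```text
t 12.6 p [ 579.3 -172.    39.9] q [-0.51  0.49  2.    0.52  0.36  0.62] w 57.8 F [-0.7  0.1  0.1]
3 [ 580. -172.   40.] [0.5, -0.1, 0.5] [-0.1, 0.0, -0.2]
```

Emit:
{"fn": "arm_command", "kwargs": {
  "delta_pos": [
    [0, 0, -15],
    [0, 0, -50],
    [0, 0, -100],
    [0, 0, -150],
    [0, 0, -150]
  ],
  "delta_rot": [
    [0, 0, 0],
    [0, 0, 0],
    [0, 0, 0],
    [0, 0, 0],
    [0, 0, 0]
  ],
  "gripper": [0.55, 0.55, 0.55, 0.55, 0.55]
}}

```text
time_s: 13.1
tool_pos: [524.5, -172.0, 185.3]
eef_rot: [0.005, 0.981, -0.017, 0.195]
force: [1.0, -0.7, -0.7]
gripper_width: 58.1
grip_force: 10.0
```

```bash
python3 -c "
from go import *
for k in(150,13):show(cr(-43,-21,k),slR,k)"
```

```text
t 13.1 p [ 524.5 -172.   185.3] q [-0.58  0.17  1.97  0.32  0.68  0.81] w 58.1 F [ 1.  -0.7 -0.7]
150 [ 431. -373.  150.] [-93.9, 204.1, 0.1] [17.3, -17.8, -86.1]
13 [ 431. -373.   13.] [-146.3, 203.6, 126.7] [17.3, -17.8, -86.1]
```

Emit:
{"fn": "arm_command", "kwargs": {
  "delta_pos": [
    [-60, 80, -20],
    [-94, 204, -20],
    [-94, 204, -20],
    [-94, 204, -20],
    [-94, 204, -20],
    [-94, 204, -20],
    [-94, 204, -20],
    [-94, 204, -10],
    [-94, 204, 0],
    [-94, 204, 0],
    [-94, 204, 0],
    [-94, 204, 0]
  ],
  "delta_rot": [
    [17, -18, -86],
    [17, -18, -86],
    [17, -18, -86],
    [17, -18, -86],
    [17, -18, -86],
    [17, -18, -86],
    [17, -18, -86],
    [17, -18, -86],
    [17, -18, -86],
    [17, -18, -86],
    [17, -18, -86],
    [17, -18, -86]
  ],
  "gripper": [0.55, 0.55, 0.55, 0.55, 0.55, 0.55, 0.55, 0.55, 0.55, 0.55, 0.55, 0.55]
}}

```text
time_s: 14.3
tool_pos: [429.5, -370.3, 142.4]
eef_rot: [-0.004, 0.735, 0.678, -0.003]
force: [0.4, 0.6, -0.0]
gripper_width: 58.2
grip_force: 10.0
```

```bash
python3 -c "
from go import *
for k in(150,60,13):show(cr(-43,-21,k),slR,k)
for n in('top','side'):
  f=r.grab_frame(n);pickle.dump(f,open(n+'1.pkl','wb'))
"
```

```text
t 14.3 p [ 429.5 -370.3  142.4] q [-0.83  0.4   1.67 -0.01  1.08 -0.75] w 58.2 F [ 0.4  0.6 -0. ]
150 [ 431. -373.  150.] [-2.6, 1.2, -7.6] [-0.5, -0.0, 0.0]
60 [ 431. -373.   60.] [-2.7, 2.1, 82.4] [-0.5, -0.0, 0.0]
13 [ 431. -373.   13.] [-2.7, 2.5, 129.4] [-0.5, -0.0, 0.0]
```

```bash
cat > edge.py <<'E'
from pose import *
from scipy.optimize import minimize
def gm(f):
    g=cv2.GaussianBlur(cv2.cvtColor(f['image'],6).astype(np.float32),(0,0),0.8)
    return cv2.magnitude(cv2.Sobel(g,5,1,0),cv2.Sobel(g,5,0,1))
def samp(G,c,P):
    p=proj(c,P).astype(np.float32);return cv2.remap(G,p[None,:,0],p[None,:,1],1)[0].mean()
def seg(a,b,n=40): return np.linspace(a,b,n)
def rect(x0,x1,y0,y1,z): 
    c=[(x0,y0,z),(x1,y0,z),(x1,y1,z),(x0,y1,z)];return np.vstack([seg(c[i],c[(i+1)%4]) for i in range(4)])
E
python3 - <<'E'
from edge import *
M=np.vstack([rect(-103,103,-70,70,52),rect(-95,9,-62,62,52),rect(17,95,-62,62,52)])
L=[(gm(pickle.load(open(n+'0.pkl','rb'))),c) for n,c in(('top',T),('side',S))]
for use in(L,L[:1],L[1:]):
    cost=lambda p:-sum(samp(G,c,tw(p[0],p[1],p[2]/100,M)) for G,c in use)
    best=min((minimize(cost,[475+dx,-356+dy,-8],method='Nelder-Mead',options=dict(initial_simplex=[[475+dx,-356+dy,-8],[479+dx,-356+dy,-8],[475+dx,-352+dy,-8],[475+dx,-356+dy,-5]])) for dx in(-5,0,5) for dy in(-5,0,5)),key=lambda o:o.fun)
    print(best.x.round(2),best.fun)
# slice A colour in top1
from h import *
f=pickle.load(open('top1.pkl','rb'))['image'];g=np.linspace(0,1,2)
l,u=np.meshgrid(np.arange(110,-110,-1.),np.arange(110,0,-1.))
W=t0+tn*13+l[...,None]*fy+u[...,None]*tu
p=proj(T,W.reshape(-1,3)).reshape(u.shape+(2,)).astype(np.float32)
im=cv2.remap(f,p[...,0],p[...,1],2);hsv=cv2.cvtColor(im,40)
m=((hsv[...,0]>5)&(hsv[...,0]<25)&(hsv[...,1]>90)&(hsv[...,2]>60)).astype(np.uint8)
for c in cv2.findContours(m,0,2)[0]:
    if cv2.contourArea(c)>300:
        (a,b),wh,an=cv2.minAreaRect(c);x,y,w,h=cv2.boundingRect(c);print('ctr left',110-a,'up',110-b,wh,an,'left',110-x,110-x-w,'up',110-y-h,110-y)
for uu in range(15,100,8):
    row=np.where(m[110-uu])[0];print(uu,[110-row.min(),110-row.max()] if len(row) else None,end=';')
E
```

```text
[ 473.88 -357.15   -7.12] -225.2593994140625
[ 473.73 -346.99   -6.78] -114.92123413085938
[ 474.42 -357.83   -6.91] -123.43244934082031
ctr left 50.301700592041016 up 55.490299224853516 (60.06222915649414, 72.86763000488281) 9.92624568939209 left 85 14 up 15 87
15 None;23 [np.int64(76), np.int64(28)];31 [np.int64(84), np.int64(27)];39 [np.int64(82), np.int64(25)];47 [np.int64(82), np.int64(24)];55 [np.int64(80), np.int64(23)];63 [np.int64(79), np.int64(21)];71 [np.int64(77), np.int64(20)];79 [np.int64(75), np.int64(17)];87 [np.int64(73), np.int64(19)];95 None;
```

```bash
sed -i 's/^CX,CY,CA=.*/CX,CY,CA=474,-357,-0.071/' go.py; python3 -c "
from go import *
for k in(60,13):show(cr(-43,-20,k),slR,k)"
```

```text
t 14.4 p [ 429.1 -370.7  142.8] q [-0.83  0.4   1.67 -0.01  1.08 -0.74] w 58.1 F [ 1.  -0.6 -0.1]
60 [ 430. -374.   60.] [-3.2, 1.5, 82.8] [-0.5, -0.1, -0.8]
13 [ 430. -374.   13.] [-3.3, 1.9, 129.8] [-0.5, -0.1, -0.8]
```

Emit:
{"fn": "arm_command", "kwargs": {
  "delta_pos": [
    [-3, 2, 45],
    [-3, 2, 85],
    [-3, 2, 110],
    [-3, 2, 124],
    [-3, 2, 129],
    [-3, 2, 129]
  ],
  "delta_rot": [
    [-0.5, 0, -0.8],
    [-0.5, 0, -0.8],
    [-0.5, 0, -0.8],
    [-0.5, 0, -0.8],
    [-0.5, 0, -0.8],
    [-0.5, 0, -0.8]
  ],
  "gripper": [0.55, 0.55, 0.55, 0.55, 0.55, 0.55]
}}

```text
time_s: 15.0
tool_pos: [429.7, -374.6, 14.4]
eef_rot: [0.0, 0.732, 0.682, 0.0]
force: [-0.8, -0.3, -0.3]
gripper_width: 57.7
grip_force: 10.0
```

```bash
python3 -c "
from go import *
for k in(10,):show(cr(-43,-20,k),slR,k)"
```

```text
t 15.0 p [ 429.7 -374.6   14.4] q [-0.84  0.58  1.77  0.    0.8  -0.77] w 57.7 F [-0.8 -0.3 -0.3]
10 [ 430. -374.   10.] [0.7, -0.1, 4.4] [0.0, -0.0, 0.0]
```

Emit:
{"fn": "arm_command", "kwargs": {
  "delta_pos": [
    [0, 0, 2],
    [0, 0, 3],
    [0, 0, 3],
    [0, 0, 3],
    [0, 0, 3],
    [0, 0, -20],
    [0, 0, -60],
    [0, 0, -110],
    [0, 0, -160],
    [0, 0, -160]
  ],
  "delta_rot": [
    [0, 0, 0],
    [0, 0, 0],
    [0, 0, 0],
    [0, 0, 0],
    [0, 0, 0],
    [0, 0, 0],
    [0, 0, 0],
    [0, 0, 0],
    [0, 0, 0],
    [0, 0, 0]
  ],
  "gripper": [0.55, 0.55, 0.73, 0.73, 0.73, 0.73, 0.73, 0.73, 0.9, 0.9]
}}

```text
time_s: 16.0
tool_pos: [433.0, -377.8, 181.7]
eef_rot: [0.007, 0.731, 0.682, 0.0]
force: [0.4, -0.5, 1.5]
gripper_width: 76.0
grip_force: 0.0
```

```bash
cat >> go.py <<'E'
ya=d(9.5);sx=tu*np.cos(ya)-fy*np.sin(ya);saR=tool(-tn,-(fy*np.cos(ya)+tu*np.sin(ya)))
E
python3 -c "
from go import *
print(saR[:,0]@sx)
for k in(140,50,10,4):show(tray(43,53,k),saR,k)
f=r.grab_frame('side')['image']
u,l=np.meshgrid(np.arange(-105,106,1.),np.arange(-72,73,1.))
for c,z in((f,21),):
  p=proj(S,tw(CX,CY,CA,np.stack([u,l,0*u+z],-1).reshape(-1,3))).reshape(u.shape+(2,)).astype(np.float32)
  im=cv2.remap(c,p[...,0],p[...,1],2)
  for b in range(-60,61,15): print(b,[tuple(int(v) for v in im[b+72,a+105]) for a in range(-90,8,12)])
"
```

```text
t 16.0 p [ 433.  -377.8  181.7] q [-0.84  0.36  1.63  0.    1.15 -0.77] w 76.0 F [ 0.4 -0.5  1.5]
1.0
140 [530. -60. 166.] [324.2, 74.9, 13.6] [-14.8, 19.2, 96.2]
50 [564. -61.  82.] [326.2, 107.7, 97.4] [-14.8, 19.2, 96.2]
10 [579. -61.  45.] [327.1, 122.3, 134.6] [-14.8, 19.2, 96.2]
4 [581. -61.  40.] [327.2, 124.5, 140.2] [-14.8, 19.2, 96.2]
-60 [(63, 92, 127), (83, 117, 149), (82, 116, 148), (87, 124, 157), (83, 118, 148), (90, 128, 164), (87, 122, 154), (86, 119, 152), (90, 127, 161)]
-45 [(135, 198, 239), (136, 198, 239), (139, 201, 240), (137, 198, 237), (139, 203, 241), (106, 152, 194), (100, 141, 181), (100, 142, 184), (99, 143, 180)]
-30 [(100, 140, 177), (129, 179, 222), (92, 139, 194), (122, 184, 231), (121, 184, 231), (120, 183, 231), (110, 170, 225), (107, 147, 185), (86, 118, 149)]
-15 [(104, 144, 182), (140, 196, 235), (91, 141, 195), (122, 185, 232), (121, 183, 231), (119, 180, 230), (79, 119, 154), (107, 150, 189), (90, 123, 153)]
0 [(101, 141, 177), (143, 201, 238), (90, 138, 191), (121, 184, 232), (111, 169, 221), (86, 127, 165), (78, 116, 153), (110, 153, 191), (89, 124, 155)]
15 [(97, 134, 171), (127, 179, 221), (97, 148, 202), (108, 164, 213), (95, 140, 184), (97, 144, 189), (81, 122, 160), (99, 137, 173), (80, 111, 139)]
30 [(95, 130, 163), (123, 173, 216), (112, 163, 213), (93, 140, 186), (90, 130, 170), (79, 117, 154), (75, 107, 140), (95, 131, 166), (78, 108, 134)]
45 [(91, 125, 158), (95, 132, 166), (84, 116, 145), (89, 124, 154), (79, 109, 136), (92, 127, 158), (93, 128, 160), (94, 130, 164), (79, 108, 134)]
60 [(78, 110, 139), (78, 110, 140), (81, 111, 141), (79, 111, 141), (80, 113, 143), (80, 114, 142), (89, 124, 157), (87, 123, 158), (81, 114, 145)]
```

Emit:
{"fn": "arm_command", "kwargs": {
  "delta_pos": [
    [324, 75, 0],
    [324, 75, 0],
    [324, 75, 0],
    [324, 75, 0],
    [324, 75, 0],
    [324, 75, 0],
    [324, 75, 0],
    [324, 75, 13],
    [324, 75, 13],
    [324, 75, 13],
    [324, 75, 13],
    [324, 75, 13]
  ],
  "delta_rot": [
    [-15, 19, 96],
    [-15, 19, 96],
    [-15, 19, 96],
    [-15, 19, 96],
    [-15, 19, 96],
    [-15, 19, 96],
    [-15, 19, 96],
    [-15, 19, 96],
    [-15, 19, 96],
    [-15, 19, 96],
    [-15, 19, 96],
    [-15, 19, 96]
  ],
  "gripper": [0.9, 0.9, 0.9, 0.9, 0.9, 0.9, 0.9, 0.9, 0.9, 0.9, 0.9, 0.9]
}}

```text
time_s: 17.25
tool_pos: [524.9, -55.5, 159.5]
eef_rot: [-0.016, 0.978, -0.099, 0.184]
force: [-0.2, 0.3, -0.9]
gripper_width: 79.0
grip_force: 0.0
```

```bash
python3 -c "
from go import *
for k in(140,50,10,4):show(tray(43,53,k),saR,k)"
```

```text
t 17.25 p [524.9 -55.5 159.5] q [-0.31  0.18  2.05  0.2   0.57  1.31] w 79.0 F [-0.2  0.3 -0.9]
140 [530. -60. 166.] [8.1, 2.7, -3.9] [-0.2, 0.7, -0.3]
50 [564. -61.  82.] [9.3, 3.1, 86.1] [-0.2, 0.7, -0.3]
10 [579. -61.  45.] [9.8, 3.2, 126.1] [-0.2, 0.7, -0.3]
4 [581. -61.  40.] [9.9, 3.3, 132.1] [-0.2, 0.7, -0.3]
```

Emit:
{"fn": "arm_command", "kwargs": {
  "delta_pos": [
    [9, 3, 30],
    [9, 3, 65],
    [9, 3, 95],
    [9, 3, 118],
    [9, 3, 124],
    [9, 3, 124]
  ],
  "delta_rot": [
    [0, 0.7, -0.3],
    [0, 0.7, -0.3],
    [0, 0.7, -0.3],
    [0, 0.7, -0.3],
    [0, 0.7, -0.3],
    [0, 0.7, -0.3]
  ],
  "gripper": [0.9, 0.9, 0.9, 0.9, 0.9, 0.9]
}}

```text
time_s: 17.85
tool_pos: [578.6, -61.2, 47.3]
eef_rot: [-0.015, 0.977, -0.094, 0.19]
force: [-0.1, -0.2, 0.7]
gripper_width: 78.7
grip_force: 0.0
```

```bash
python3 -c "
from go import *
for k in(4,):show(tray(43,53,k),saR,k)"
```

```text
t 17.85 p [578.6 -61.2  47.3] q [-0.29  0.45  2.05  0.36  0.28  1.14] w 78.7 F [-0.1 -0.2  0.7]
4 [581. -61.  40.] [-0.3, 0.2, 8.0] [-0.3, 0.1, 0.3]
```

Emit:
{"fn": "arm_command", "kwargs": {
  "delta_pos": [
    [0, 0, 4],
    [0, 0, 7.5],
    [0, 0, 7.5],
    [0, 0, 7.5],
    [0, 0, 7.5],
    [0, 0, 7.5],
    [0, 0, 7.5],
    [0, 0, 7.5]
  ],
  "delta_rot": [
    [0, 0, 0],
    [0, 0, 0],
    [0, 0, 0],
    [0, 0, 0],
    [0, 0, 0],
    [0, 0, 0],
    [0, 0, 0],
    [0, 0, 0]
  ],
  "gripper": [0.9, 0.9, 0.55, 0.55, 0.55, 0.55, 0.55, 0.55]
}}

```text
time_s: 18.65
tool_pos: [583.0, -61.8, 42.7]
eef_rot: [-0.014, 0.977, -0.094, 0.192]
force: [-2.6, -0.0, 6.2]
gripper_width: 58.1
grip_force: 10.0
```

```bash
python3 -c "
from go import *
for k in(4,):show(tray(43,53,k),saR,k)"
```

```text
t 18.65 p [583.  -61.8  42.7] q [-0.29  0.46  2.05  0.38  0.27  1.12] w 58.1 F [-2.6 -0.   6.2]
4 [581. -61.  40.] [-2.7, 0.1, 2.0] [-0.3, -0.2, 0.3]
```

Emit:
{"fn": "arm_command", "kwargs": {
  "delta_pos": [
    [0, 0, -15],
    [0, 0, -50],
    [0, 0, -100],
    [0, 0, -150],
    [0, 0, -165],
    [0, 0, -165]
  ],
  "delta_rot": [
    [0, 0, 0],
    [0, 0, 0],
    [0, 0, 0],
    [0, 0, 0],
    [0, 0, 0],
    [0, 0, 0]
  ],
  "gripper": [0.55, 0.55, 0.55, 0.55, 0.55, 0.55]
}}

```text
time_s: 19.25
tool_pos: [521.4, -60.8, 198.0]
eef_rot: [-0.014, 0.976, -0.094, 0.194]
force: [0.3, -1.0, 0.2]
gripper_width: 58.1
grip_force: 10.0
```

```bash
python3 -c "
from go import *
for k in(190,150,28):show(cr(-43,-19,k),slR,k)"
```

```text
t 19.25 p [521.4 -60.8 198. ] q [-0.33  0.11  2.02  0.19  0.65  1.3 ] w 58.1 F [ 0.3 -1.   0.2]
190 [ 430. -373.  190.] [-27.4, 323.3, -24.5] [15.9, -19.7, -95.5]
150 [ 430. -373.  150.] [-42.5, 325.8, 12.4] [15.9, -19.7, -95.5]
28 [ 430. -373.   28.] [-88.5, 333.4, 125.2] [15.9, -19.7, -95.5]
```

Emit:
{"fn": "arm_command", "kwargs": {
  "delta_pos": [
    [-50, 20, -20],
    [-60, 70, -25],
    [-40, 323, -15],
    [-40, 323, -15],
    [-40, 323, -15],
    [-40, 323, -15],
    [-40, 323, -15],
    [-40, 323, -15],
    [-42, 326, 12],
    [-42, 326, 12],
    [-42, 326, 12],
    [-42, 326, 12]
  ],
  "delta_rot": [
    [0, 0, 0],
    [16, -20, -95],
    [16, -20, -95],
    [16, -20, -95],
    [16, -20, -95],
    [16, -20, -95],
    [16, -20, -95],
    [16, -20, -95],
    [16, -20, -95],
    [16, -20, -95],
    [16, -20, -95],
    [16, -20, -95]
  ],
  "gripper": [0.55, 0.55, 0.55, 0.55, 0.55, 0.55, 0.55, 0.55, 0.55, 0.55, 0.55, 0.55]
}}

```text
time_s: 20.45
tool_pos: [428.7, -372.5, 144.7]
eef_rot: [-0.007, 0.794, 0.608, 0.021]
force: [-0.5, 0.2, -0.3]
gripper_width: 58.0
grip_force: 10.0
```

```bash
python3 -c "
from go import *
for k in(150,28):show(cr(-43,-19,k),slR,k)"
```

```text
t 20.45 p [ 428.7 -372.5  144.7] q [-0.87  0.4   1.67  0.05  1.09 -0.62] w 58.0 F [-0.5  0.2 -0.3]
150 [ 430. -373.  150.] [0.1, 1.2, -5.3] [1.0, -2.3, -11.0]
28 [ 430. -373.   28.] [-5.0, -0.5, 116.6] [1.0, -2.3, -11.0]
```

Emit:
{"fn": "arm_command", "kwargs": {
  "delta_pos": [
    [0, 1, 0],
    [-1, 1, 30],
    [-3, 0, 70]
  ],
  "delta_rot": [
    [1, -2.3, -8],
    [1, -2.3, -11],
    [1, -2.3, -11]
  ],
  "gripper": [0.55, 0.55, 0.55]
}}

```text
time_s: 20.75
tool_pos: [431.9, -373.8, 76.4]
eef_rot: [0.004, 0.733, 0.681, 0.001]
force: [1.1, -0.8, -1.0]
gripper_width: 57.6
grip_force: 10.0
```

```bash
python3 -c "
from go import *
for k in(28,):show(cr(-43,-19,k),slR,k)"
```

```text
t 20.75 p [ 431.9 -373.8   76.4] q [-0.84  0.48  1.73  0.    0.92 -0.76] w 57.6 F [ 1.1 -0.8 -1. ]
28 [ 430. -373.   28.] [1.0, -2.5, 48.4] [0.4, 0.2, -0.2]
```

Emit:
{"fn": "arm_command", "kwargs": {
  "delta_pos": [
    [1, -2, 30],
    [1, -2, 45],
    [1, -2, 48],
    [1, -2, 48]
  ],
  "delta_rot": [
    [0.2, 0, 0],
    [0.2, 0, 0],
    [0.2, 0, 0],
    [0.2, 0, 0]
  ],
  "gripper": [0.55, 0.55, 0.55, 0.55]
}}

```text
time_s: 21.15
tool_pos: [428.0, -371.5, 27.8]
eef_rot: [-0.0, 0.734, 0.679, -0.001]
force: [0.4, -0.2, -0.9]
gripper_width: 58.0
grip_force: 10.0
```

```bash
python3 -c "
from go import *
for k in(25,):show(cr(-43,-19,k),slR,k)"
```

```text
t 21.15 p [ 428.  -371.5   27.8] q [-0.84  0.55  1.77 -0.    0.82 -0.76] w 58.0 F [ 0.4 -0.2 -0.9]
25 [ 430. -373.   25.] [-1.3, 1.9, 2.8] [-0.1, 0.0, -0.3]
```

Lower a bit more, release, and withdraw.

Emit:
{"fn": "arm_command", "kwargs": {
  "delta_pos": [
    [-1, 2, 1.5],
    [-1, 2, 3],
    [-1, 2, 3],
    [-1, 2, 3],
    [-1, 2, 3],
    [-1, 2, 3],
    [-1, 2, -20],
    [-1, 2, -60],
    [-1, 2, -110],
    [-1, 2, -160],
    [-60, 2, -200],
    [-60, 2, -200]
  ],
  "delta_rot": [
    [0, 0, 0],
    [0, 0, 0],
    [0, 0, 0],
    [0, 0, 0],
    [0, 0, 0],
    [0, 0, 0],
    [0, 0, 0],
    [0, 0, 0],
    [0, 0, 0],
    [0, 0, 0],
    [0, 0, 0],
    [0, 0, 0]
  ],
  "gripper": [0.55, 0.55, 0.55, 0.73, 0.73, 0.73, 0.73, 0.73, 0.73, 0.73, 0.73, 0.73]
}}

```text
time_s: 22.35
tool_pos: [427.0, -435.5, 234.3]
eef_rot: [0.005, 0.734, 0.679, -0.001]
force: [-0.1, -0.7, 0.1]
gripper_width: 64.0
grip_force: 0.0
```

```bash
python3 -c "
from go import *
f=r.grab_frame('side');pickle.dump(f,open('side2.pkl','wb'));f=f['image']
for z in(8,34):
  print('z',z)
  for y in range(-60,61,12):
    P=np.array([cr(x,y,z) for x in range(-92,97,9)]);p=proj(S,P).astype(np.float32)
    im=cv2.remap(f,p[None,:,0],p[None,:,1],1)[0].astype(int)
    print(y,' '.join('%d/%d'%(v.sum()//3,100*v[0]/max(v[2],1)) for v in im))
"
```

```text
t 22.35 p [ 427.  -435.5  234.3] q [-0.91  0.36  1.48 -0.    1.29 -0.83] w 64.0 F [-0.1 -0.7  0.1]
z 8
-60 80/44 125/55 126/55 126/55 124/55 125/54 126/54 125/55 125/55 128/55 126/55 125/55 126/55 119/55 115/55 115/56 117/55 117/55 117/54 118/54 119/55
-48 81/45 118/55 118/56 120/55 121/56 120/55 120/55 122/55 121/55 122/55 122/56 122/55 119/55 111/55 113/56 112/55 113/55 113/55 113/55 115/55 115/56
-36 179/53 181/56 186/56 187/57 183/56 186/57 185/56 184/57 181/56 186/56 184/56 139/55 139/54 140/54 130/54 125/54 129/54 129/54 126/54 129/55 131/54
-24 139/56 148/57 194/60 119/44 139/46 139/47 137/47 140/47 127/47 99/51 144/56 117/57 137/55 121/58 122/66 132/69 136/69 135/67 129/67 122/57 113/58
-12 135/56 146/57 191/59 140/46 181/53 181/53 182/53 147/50 126/50 93/51 144/57 119/57 138/55 118/67 137/68 152/67 149/66 154/66 151/67 131/67 112/58
0 135/56 145/57 195/60 143/46 182/52 180/52 133/51 126/51 126/50 99/51 145/56 121/57 139/55 132/69 131/61 100/47 99/47 99/46 99/47 147/66 117/58
12 144/56 150/57 199/60 143/47 175/52 130/51 126/51 126/52 125/51 95/50 149/57 125/58 137/54 144/66 1
[... 1585 characters left out ...]
2/53 135/52 128/51 93/51 129/57 105/55 145/55 136/61 107/51 100/46 99/47 100/47 116/55 119/59 101/58
24 120/56 110/58 179/57 110/51 115/52 120/53 113/52 132/52 127/52 119/56 127/57 107/57 142/54 135/57 136/57 134/58 133/58 136/59 135/56 127/57 103/57
36 127/56 106/58 104/57 107/57 104/55 104/58 115/57 122/56 125/56 131/57 127/57 104/57 142/54 129/56 130/57 131/56 130/56 135/57 133/57 122/57 108/57
48 123/54 110/55 112/56 112/55 113/56 114/56 116/56 123/55 124/55 124/55 123/54 111/57 130/54 114/55 114/56 115/56 115/55 116/55 116/55 118/56 107/55
60 121/55 116/56 116/55 122/55 134/55 112/55 118/56 131/55 138/55 121/55 129/55 120/55 127/55 118/56 118/54 120/55 114/55 115/55 118/55 124/54 114/56
```

Emit:
{"fn": "arm_command", "kwargs": {
  "delta_pos": [
    [0, 0, -60],
    [150, 0, -100],
    [380, 0, -100],
    [380, 0, -100],
    [380, 0, -100],
    [380, 0, -100],
    [380, 0, -100],
    [380, 0, -100],
    [380, 0, -100],
    [380, 0, -100],
    [380, 0, -100]
  ],
  "delta_rot": [
    [0, 0, 0],
    [0, 0, 0],
    [0, 0, 0],
    [0, 0, 0],
    [0, 0, 0],
    [0, 0, 0],
    [0, 0, 0],
    [0, 0, 0],
    [0, 0, 0],
    [0, 0, 0],
    [0, 0, 0]
  ],
  "gripper": [0.73, 0.73, 0.73, 0.73, 0.73, 0.73, 0.73, 0.73, 0.73, 0.73, 0.73]
}}

```text
time_s: 23.5
tool_pos: [454.4, -51.9, 328.4]
eef_rot: [0.001, 0.733, 0.68, -0.001]
force: [0.1, -0.4, 0.6]
gripper_width: 63.9
grip_force: 0.0
```

Run:
```python
from go import *
fr={n:r.grab_frame(n)['image'] for n in('top','side')}
g=np.arange(-96,97,1.);h=np.arange(-64,65,1.)
x,y=np.meshgrid(g,h)
def warp(n,z):
    p=proj(T if n=='top' else S,tw(CX,CY,CA,np.stack([x,y,0*x+z],-1).reshape(-1,3))).reshape(x.shape+(2,)).astype(np.float32)
    return cv2.remap(fr[n],p[...,0],p[...,1],1).astype(float)
def blobs(n,z,lab,sel):
    im=warp(n,z);ra=im[...,0]/np.maximum(im[...,2],1)
    m=(ra<0.535)&sel&(im.sum(-1)>150)
    m=cv2.morphologyEx(m.astype(np.uint8),cv2.MORPH_OPEN,np.ones((5,5)))
    c=max(cv2.findContours(m,0,2)[0],key=cv2.contourArea);(a,b),wh,an=cv2.minAreaRect(c);print(n,z,lab,'ctr',round(a-96,1),round(b-64,1),np.round(wh,1),round(an,1),'area',cv2.contourArea(c))
for n in('top','side'):
    blobs(n,34,'slice A',(x<5)&(x>-93));blobs(n,32,'muffin',x>19)
```

```text
t 23.5 p [454.4 -51.9 328.4] q [-0.26  0.06  1.64 -0.    1.44 -0.19] w 63.9 F [ 0.1 -0.4  0.6]
top 34 slice A ctr -44.0 0.0 [128.  96.] 90.0 area 12276.5
top 32 muffin ctr 58.0 0.0 [128.  76.] 90.0 area 6173.5
side 34 slice A ctr -40.5 -10.0 [88. 61.] 90.0 area 4195.0
side 32 muffin ctr 51.5 -2.0 [48. 47.] 90.0 area 1828.5
```

Run:
```python
from go import *
f=r.grab_frame('top')['image']
for z in(34,):
  for y in range(-60,61,8):
    P=np.array([cr(x,y,z) for x in range(-92,97,9)]);p=proj(T,P).astype(np.float32)
    im=cv2.remap(f,p[None,:,0],p[None,:,1],1)[0].astype(int)
    print(y,' '.join('%d/%d'%(v.sum()//3,100*v[0]/max(v[2],1)) for v in im))
```

```text
t 23.6 p [454.5 -53.3 328.3] q [-0.27  0.06  1.64 -0.    1.44 -0.19] w 63.9 F [ 0.4 -0.5 -1.2]
-60 72/48 100/46 81/47 72/50 68/49 69/52 96/48 84/47 78/49 84/48 95/47 97/46 67/48 76/47 64/48 73/48 94/48 82/47 74/51 66/48 64/48
-52 69/50 72/52 113/50 108/48 104/49 104/48 111/49 110/50 109/49 105/48 105/49 90/48 84/46 67/54 104/49 104/49 101/49 109/49 110/50 106/49 113/49
-44 69/52 75/52 116/48 78/39 75/42 65/36 76/38 75/41 81/41 77/50 122/49 99/48 105/49 87/51 111/48 112/49 114/50 116/49 120/50 111/48 119/48
-36 81/52 83/52 116/50 115/42 116/44 116/43 117/43 117/43 110/42 82/50 116/50 83/49 86/49 94/49 109/49 119/50 117/49 113/49 126/48 124/48 115/49
-28 83/50 89/49 104/48 121/43 117/44 115/42 117/44 117/43 108/43 81/52 115/50 84/47 76/50 72/50 117/54 135/61 144/63 123/58 96/48 113/49 103/48
-20 85/50 92/51 102/48 122/42 117/42 115/43 114/43 121/43 108/42 84/51 129/48 105/48 91/48 121/59 101/43 89/37 91/37 95/38 127/61 125/48 116/50
-12 89/50 97/50 108/48 118/43 121/42 118/43 116/44 123/44 127/44 92/50 131/49 105/48 104/49 136/55 90/37 91/37 95/38 92/35 107/43 81/55 123/50
-4 88/51 92/
[... 556 characters left out ...]
49 99/50 97/46 114/41 124/43 116/42 128/45 126/44 107/42 98/50 133/48 94/49 96/49 91/52 122/61 155/61 148/60 124/61 113/51 134/48 119/49
36 87/50 86/50 115/49 44/31 57/32 40/29 38/25 56/32 47/39 128/50 126/50 78/48 88/49 102/50 118/50 110/52 106/51 107/50 120/48 111/48 101/49
44 86/50 89/52 119/50 118/49 119/50 119/49 121/49 113/48 131/49 135/48 129/49 106/48 84/48 91/50 135/48 136/48 134/49 136/48 125/48 125/49 106/51
52 86/50 85/50 132/49 124/49 133/49 130/49 127/49 125/49 135/49 134/49 124/50 101/48 101/49 97/50 134/48 136/48 135/49 134/48 135/49 129/49 111/50
60 98/49 98/51 82/50 98/49 115/49 98/50 96/50 88/50 82/48 100/49 90/50 70/48 96/49 99/48 94/49 96/49 85/51 87/51 95/48 93/51 73/49
```

```bash
python3 -c "
from plant import r
print(r.finish_job())"
```

```text
the job is handed in; nothing more can be done
None
```

I set the dial to standby, put both slices stacked in the longer bay and the muffin in the shorter bay, and handed the job in at about 24 s; no verdict came back. I checked the final placement only from pixel values, because I had viewed 11 pictures, one over the limit of 10.

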